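Find the heavier lens cell and hold it in the green light

ROBOT

A 6-joint arm with a two-finger parallel gripper is mounted at the origin on the work surface. World frame = base frame: x ahead of the robot, y to its left, z up, the work surface at z = 0. Lengths are in m, angles in rad, forces in N, time in s.
With the tool pointing down it reaches from about 0.375 to 0.75 m from the base axis. Payload 9 kg.
Tool frame: the origin (TCP) lies at the very end of the fingers, on their centre line; the grasp point (between the pads) lies 19 mm behind it; z points along the fingers, x is the direction in which the jaws open and shut, and the axes are right-handed (so a half turn about z gives the same grasp; the last joint's range is limited). The gripper opens to 85 mm and grips with 20 to 120 N. Pads are 22 mm wide; open, the fingers measure 114 mm over their backs; the gripper's body (76 mm by 85 mm) begins 54 mm behind the grasp point. The pads swing forward as they close: fully open they stand 13 mm farther back than shut.
Start: joints at [-1.348, 0.104, 0.097, 1.564, 0, 1.353], TCP at [0.256, -0.543, 0.231] pointing down, gripper open.
Joint ranges: [-2.99, 2.99], [-0.84, 1.86], [-1.1, 1.16], [-1.84, 2.11], [-1.51, 1.56], [-3.14, 3.14]. Speed limits (rad/s): [2.22, 2.22, 2.57, 3.14, 3.14, 3.14].

INTERFACE

Orientations are given as a unit quaternion [x, y, z, w].
In Python, from bench import env gives the robot as it stands. The module is installed in compiled form; this text tells all that it offers.
- The arm moves only by the tool send_rows, never from a script. Its argument "increments" is a list of rows, each a list of 3 entries, a list of its own where there are three numbers: the shift along the world's x, y, z as a fraction of full scale, then the turn about the world's z as a fraction of full scale, then the gripper command: -1 is shut, 1 is fully open, values between are in proportion. A call has 1 to 10 rows; each row is the pose to reach, as a shift and turn from the pose commanded when the call began, turning the shorter way round; what a row does not reach only later rows make up. Full scale, the value 1, is 40 cm for a shift and pi rad for a turn. A row lasts 1/12 s, in which the tool goes at most 41.7 mm and 7.16 degrees, less where a joint would pass 70% of its speed; a pose out of reach is approached as far as the arm can. A call with a number of a shift or a turn outside -1 to 1 is refused whole. A call with a gripper value outside its range is refused whole. The fingers move at their own pace and stop on an object; "squeeze" is the grip in N (left out, the last holds). Time passes only in rows, so rows that repeat a pose let the fingers close. It gives the time, the measured TCP pose, the force and the opening at its end, in the units of the state.
- env.observe(): the state, without advancing time (a new reading comes with each control period).
- env.get_image(name): name is "side" or "top" or "wrist"; returns a dict with "frame" (420x560x3 uint8, red, green, blue), "fx", "fy", "cx", "cy" (pixels), "k1" (the pictures are not rectified: a ray, as slopes to the right and down, at radius r is drawn at 1 + k1 r^2 times it, then the intrinsics apply), "view" (4x4, takes a point from world to camera coordinates); the wrist camera has in their place "hand_eye" (4x4, takes a point from camera to tool coordinates, whose origin is the TCP and whose axes are the tool frame's). Camera axes: x right, y down, z forward; pixel columns grow to the right and rows downward; lengths in m; the calibration is good to about 2 mm. A picture is of the moment at which its call begins: read the wrist's pose just before it. There is no depth.
- env.close_job(): hands the job in, once; it reports no verdict.
The state is a dict: "clock": time; "q": joint angles; "qd": joint speeds; "effort": joint torques, N m; "eef_pos": TCP position; "ee_rot": TCP orientation; "contact_force": force on the tool from outside, world axes, zero at the start; "moment": the same for the moment, N m; "grip_width": opening from 0.0 (shut) to 1.0 (fully open).
Only numpy, scipy, OpenCV 4.12 (cv2) and the standard library are available. Lean on these libraries where they do the work, as an engineer would, in place of code of your own. Each camera call takes 0.05 s, during which the arm holds its last target.

TASK

First swing the lamp arm round by its red handle until the lamp points squarely through the middle of the round green filter, and let go of it there. Then lift the two look-alike black lens cells off their mat one after the other to feel which is heavier (the one with the thick lens group), setting the lighter one back upright where it stood. Finish by holding the heavier cell still and upright in the green light, its lens centred on the line of the beam and facing the filter, about 10 cm beyond the filter on the side away from the lamp; the program ends while the gripper still holds it, and the filter and the other things on the table are left alone.

Things in the scene. Friction and masses are not known exactly. Their poses are not given: they have to be found in the camera images.
- bench: square aluminium breadboard, bolted down, carrying the spring clip with the green filter and the lamp post; spans x -50 to 200, y -70 to 180 mm, 12 mm thick. Origin: on the table (z = 0), straight below the filter's centre, z up. The beam runs level above its y axis, 110 mm over the table: the lamp belongs on the +y side of the filter, the light leaves towards -y
- filter_center (a point): the point on the beam in the middle of the upright round green glass filter (50 mm across, 3 mm thick, facing +y and -y of the breadboard; its top is 135 mm above the table), held at its lower edge by the steel spring clip; axes as the breadboard's
- lamp_arm (a joint): swing of the lamp arm about its upright post, rad: 0 when the lamp points squarely through the middle of the filter; grows as the arm swings away, clockwise from above, to 1.5 (stops at -0.35 and 1.5). The joint is stiff (about 0.35 N m, 2 to 3 N at the handle) and the arm stays where it is left
- lamp_hinge (a point): on the axis of the lamp post, at the height of lamp_grip (193 mm above the table), at x 160, y 110 mm of the breadboard; axes as the breadboard's. Post and hub are 169 mm tall
- lamp_grip (a point): on the axis of the red upright round handle (14 mm across, from 154 to 212 mm above the table) on the outer end of the lamp arm, 193 mm above the table, 160 mm from the post's axis; the boom and the lamp head lie below 154 mm. When the joint reads 0 the handle is at x 0, y 110 mm of the breadboard. Being round it turns freely between the fingers
- lamp_window (a point): centre of the lamp's round front window, 37.5 mm ahead of the handle's axis and 110 mm above the table
- filter: the green glass filter (origin as the breadboard's)
- mat: blue-grey parts mat fixed to the table, 320 x 220 mm, 3 mm thick, on which the two lens cells stand at least 120 mm apart. Origin: centre of its underside
- cell_a: one of two look-alike lens cells: upright black block 54 mm wide (its x), 32 mm thick (its y, the optical axis), 54 mm tall, a round lens in a brass ring on both 54 x 54 mm faces. Origin: centre of the underside. Grip it by the plain side faces (+x, -x, 54 mm apart). Weight 110 to 320 g; which of the two is heavier (by 80 g or more) can only be felt
- cell_b: one of two look-alike lens cells: upright black block 54 mm wide (its x), 32 mm thick (its y, the optical axis), 54 mm tall, a round lens in a brass ring on both 54 x 54 mm faces. Origin: centre of the underside. Grip it by the plain side faces (+x, -x, 54 mm apart). Weight 110 to 320 g; which of the two is heavier (by 80 g or more) can only be felt
- cell_a_center (a point): centre of cell_a, 27 mm above its underside, on its optical axis
- cell_b_center (a point): centre of cell_b, 27 mm above its underside, on its optical axis
- mirror_mount: matte black mirror mount, 52 mm square plates on a post and a round foot 52 mm across, 119 mm tall; loose, not to be disturbed. Origin: centre of its underside
- photodiode: gold-tinted photodiode housing on a short pedestal, 82 mm tall, foot 50 x 40 mm; loose, not to be disturbed. Origin: centre of its underside
- spacer_tube: brass spacer tube standing on end, 25 mm across, 50 mm tall; loose, not to be disturbed. Origin: centre of its underside
- align_disc: yellow plastic alignment disc lying flat, 52 mm across, 6 mm thick; loose, not to be disturbed. Origin: centre of its underside
- hex_driver: driver with blue handle, 170 mm long, lying flat; loose, not to be disturbed. Origin: middle of its length, underside
- tin: closed round aluminium tin, 75 mm across, 32 mm tall; loose, not to be disturbed. Origin: centre of its underside
Things that resemble listed ones, but are neither listed nor needed, are in the scene too. What is shaped like the cell_a but blue is not meant. Leave any pink look-alike of the cell_b alone.

How it is judged:
By the outcome, as a careful person would: the job done as asked, in the order asked, and still so for the second after the job is handed in, while the arm keeps its last pose, push and grip.
It also fails if it takes over 72 s, if anything falls off the work surface, if the arm or the gripper's body presses on something with over 40 N, if the wrist force passes 120 N, or if a joint passes its speed limit or range.

## Working session

There is one attempt and no reset: what is moved stays moved. The work goes in short steps, Python scripts to look and compute and a tool call to move; the robot and the scene stay as the last step left them, time stands still between calls to the robot, and variables do not carry over. Pictures are saved under pics/ and viewed, and the job is handed in when it is done.

Besides the shell and the picture viewer there is one more tool, called after "Call:" by a JSON object that holds its "api" and its "payload". send_rows: Moves the arm, as the interface text tells. Shift numbers are shares of 40 cm and turn numbers shares of pi rad, none past 1 either way. Its arguments: {"type":"object","properties":{"increments":{"type":"array","items":{"type":"array"}},"squeeze":{"type":"number"}},"required":["increments"]}

```bash
mkdir -p pics; ls; python3 - <<'E'
from bench import env
import cv2,json
s=env.observe()
for k in s: print(k,s[k])
for n in ["side","top","wrist"]:
    d=env.get_image(n)
    cv2.imwrite(f"pics/{n}0.png",d["frame"][:,:,::-1])
    print(n,{k:(v.tolist() if hasattr(v,'tolist') else v) for k,v in d.items() if k!="frame"})
E
```

```text
pics
clock 0.0
q [-1.34770239e+00  1.04677426e-01  9.64491054e-02  1.56391161e+00
 -3.20881915e-05  1.35312519e+00]
qd [ 0.00051519  0.00086002  0.00065356 -0.00052211 -0.00032391  0.00100668]
effort [ 3.69869792e-05 -5.56931949e+01  5.03647470e+01  1.70700392e-02
 -3.39717853e-04  2.24812749e-05]
eef_pos [ 0.25591574 -0.54230227  0.23052405]
ee_rot [ 8.44580050e-01 -5.35428881e-01 -4.87635721e-04 -4.62370013e-04]
contact_force [ 0.09904393 -0.23151508  0.00140633]
moment [ 0.0367369  -0.02607569  0.06459076]
grip_width 1.001461510699729
side {'fx': 417.7069488963081, 'fy': 417.7069488963081, 'cx': 281.25028215691054, 'cy': 208.77386070413166, 'k1': -0.07528492234361667, 'view': [[0.7676210883288813, -0.6405108570702257, 0.0224434116824713, -0.3915844787571377], [-0.31356400359119124, -0.4058713630365474, -0.8584556204712733, 0.27877801218607234], [0.5589592833155624, 0.6519311916468031, -0.5123965661022061, 1.0947388276415284], [0.0, 0.0, 0.0, 1.0]]}
top {'fx': 458.72230112908943, 'fy': 458.72230112908943, 'cx': 274.3233153695257, 'cy': 208.33347322718825, 'k1': -0.05443083491325619, 'view': [[0.005448419395614104, -0.9999841993372903, -0.0013841249394820063, 0.0064807570151912165], [-0.9835382092584788, -0.005108797594363848, -0.18062804631552748, 0.5627959521213686], [0.18061812105853062, 0.0023454771153055484, -0.9835505035748735, 1.2887278452684545], [0.0, 0.0, 0.0, 1.0]]}
wrist {'fx': 305.96425146181434, 'fy': 305.96425146181434, 'cx': 277.8597380103765, 'cy': 211.12780085871407, 'k1': -0.04554762834797844, 'hand_eye': [[0.9999994346577109, -0.0008490401618279585, 0.0006401679947789746, -0.0013432299171299844], [0.0006036292180693026, 0.9488987524167832, 0.31558009014137683, -0.08150683829316151], [-0.0008753947823862957, -0.31557952530650024, 0.9488987284696395, -0.1435261795095582], [0.0, 0.0, 0.0, 1.0]]}
```

View pics/side0.png

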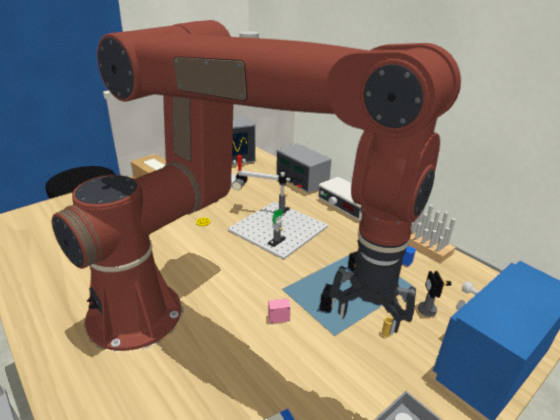

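View pics/top0.png

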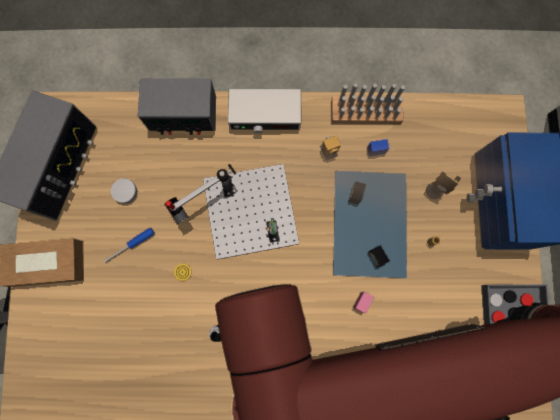

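View pics/wrist0.png

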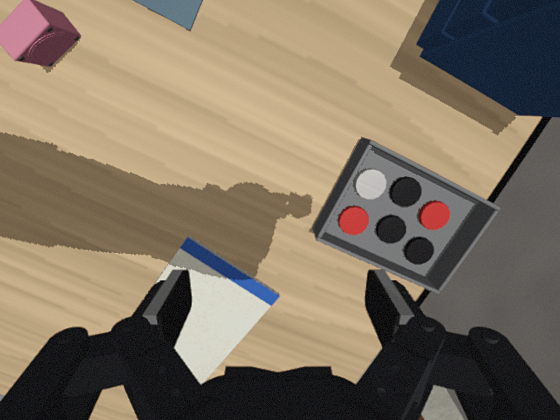

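```bash
cat > h.py <<'E'
import numpy as np,cv2
from bench import env
from scipy.spatial.transform import Rotation as R
def cam(n):
    s=env.observe(); d=env.get_image(n)
    if n=="wrist":
        T=np.eye(4);T[:3,:3]=R.from_quat(s["ee_rot"]).as_matrix();T[:3,3]=s["eef_pos"]
        d["c2w"]=T@np.array(d["hand_eye"])
    else: d["c2w"]=np.linalg.inv(np.array(d["view"]))
    return d
def KD(d): return np.array([[d["fx"],0,d["cx"]],[0,d["fy"],d["cy"]],[0,0,1]]),np.array([d["k1"],0,0,0,0.])
def ray(d,u,v):
    K,D=KD(d)
    p=cv2.undistortPoints(np.array([[[u,v]]],float),K,D,None,None).ravel()
    return d["c2w"][:3,3],d["c2w"][:3,:3]@np.array([p[0],p[1],1])
def px2w(d,u,v,z):
    o,r=ray(d,u,v); return o+r*(z-o[2])/r[2]
def w2px(d,P):
    K,D=KD(d);M=np.linalg.inv(d["c2w"])
    P=np.atleast_2d(np.array(P,float))
    return cv2.projectPoints(P,cv2.Rodrigues(M[:3,:3])[0],M[:3,3],K,D)[0].reshape(-1,2)
def crop(d,name,u0,v0,u1,v1,f):
    im=cv2.resize(d["frame"][v0:v1,u0:u1,::-1],None,fx=f,fy=f,interpolation=cv2.INTER_CUBIC)
    cv2.imwrite("pics/"+name+".png",im)
E
python3 - <<'E'
from h import *
d=cam("top")
crop(d,"c1",150,150,310,270,5)
crop(d,"c2",320,130,460,320,3)
E
```

```text
(no output)
```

View pics/c1.png

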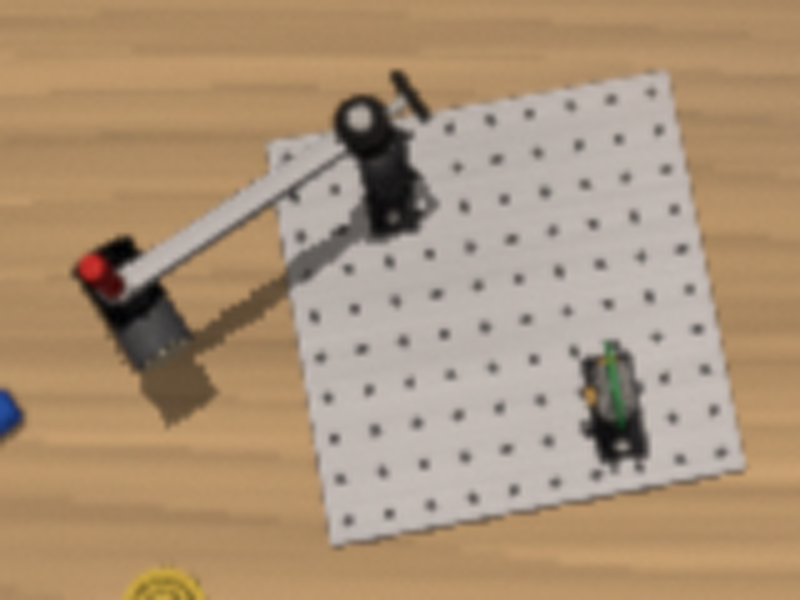

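View pics/c2.png

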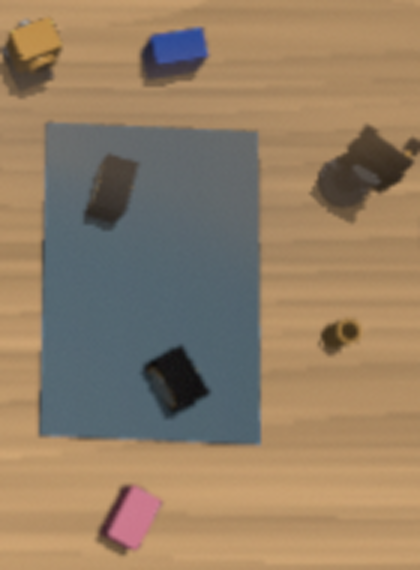

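```bash
cat >> h.py <<'E'
def fit2(A,B):
    A=np.array(A,float);B=np.array(B,float);a=A-A.mean(0);b=B-B.mean(0)
    th=np.arctan2((a[:,0]*b[:,1]-a[:,1]*b[:,0]).sum(),(a*b).sum())
    c,s=np.cos(th),np.sin(th);M=np.array([[c,-s],[s,c]]);t=B.mean(0)-M@A.mean(0)
    return th,M,t,np.linalg.norm((A@M.T+t)-B,axis=1)
E
python3 - <<'E'
from h import *
d=cam("top")
c=lambda u,v:(u/5+150,v/5+150)
W=[px2w(d,*c(u,v),.012)[:2] for u,v in [(268,143),(667,72),(745,467),(331,545)]]
A=[(.2,.18),(.2,-.07),(-.05,-.07),(-.05,.18)]
th,M,t,e=fit2(A,W);print(np.round(W,4),th,t,e)
hinge=M@[.16,.11]+t;print("hinge",hinge, "zero handle",M@[0,.11]+t)
print("filter top px",w2px(d,[*t,.135]),"seen",c(612,345),c(622,425))
print("hub top px",w2px(d,[*hinge,.169]),"seen",c(362,117))
for z in(.212,):
  g=px2w(d,*c(94,268),z); r=g[:2]-hinge; b=M.T@r; print("handle",g,np.linalg.norm(r),"ang", np.arctan2(b[1],b[0]), "joint",np.pi-np.arctan2(b[1],b[0]))
c=lambda u,v:(u/3+320,v/3+130)
for n,P in dict(far=[(109,153),(138,160),(128,207)],near=[(180,346),(209,385),(177,406),(146,368)]).items():
  print(n,np.round([px2w(d,*c(*p),.057) for p in P],4))
print("mat",np.round([px2w(d,*c(*p),.003) for p in [(46,123),(257,130),(260,443),(40,436)]],4))
for n,p,z in [("blue",(178,38),.05),("gold",(35,40),.08),("mirror",(380,155),.11),("tube",(348,330),.05),("pink",(135,510),.05)]: print(n,px2w(d,*c(*p),z))
E
```

```text
[[ 0.661   0.2258]
 [ 0.7069 -0.0175]
 [ 0.4645 -0.0642]
 [ 0.4169  0.1804]] 0.18824509085706292 [0.49898195 0.01304225] [0.00169618 0.00179194 0.00178416 0.00076416]
hinge [0.63557053 0.15104065] zero handle [0.47839707 0.12109901]
filter top px [[272.84007948 225.84626166]] seen (272.4, 219.0) (274.4, 235.0)
hub top px [[221.99513762 173.673629  ]] seen (222.4, 173.4)
handle [0.54422827 0.28120046 0.212     ] 0.1590125224824258 ang 1.9944641929155995 joint 1.1471284606741936
far [[ 0.6448 -0.2317  0.057 ]
 [ 0.6379 -0.26    0.057 ]
 [ 0.5908 -0.2487  0.057 ]]
near [[ 0.4552 -0.2949  0.057 ]
 [ 0.4179 -0.3214  0.057 ]
 [ 0.3979 -0.2901  0.057 ]
 [ 0.434  -0.2615  0.057 ]]
mat [[ 0.6894 -0.1775  0.003 ]
 [ 0.6835 -0.395   0.003 ]
 [ 0.3649 -0.3835  0.003 ]
 [ 0.3713 -0.1658  0.003 ]]
blue [ 0.7658698  -0.30594452  0.05      ]
gold [ 0.75258452 -0.15807032  0.08      ]
mirror [ 0.63157646 -0.4801206   0.11      ]
tube [ 0.47185403 -0.46090755  0.05      ]
pink [ 0.30042855 -0.24870497  0.05      ]
```

Candidates. Handle: the red upright knob at top (169,204), the only red thing on the arm. Cells: black blocks on the mat at (357,192) and (378,257). Rejected look-alikes: blue (379,146), pink (365,302), gold photodiode (332,145) and the mirror mount (445,183). The measured handle radius is 159 mm against 160 given, which fits.

Next I move to an overview pose.

Call:
{"api": "send_rows", "payload": {"increments": [[[0,0,0.1],0,1],[[0,0.05,0.2],0.04,1],[[0.06,0.15,0.3],0.08,1],[[0.12,0.25,0.4],0.12,1],[[0.2,0.33,0.425],0.16,1],[[0.26,0.42,0.425],0.2,1],[[0.32,0.5,0.425],0.24,1],[[0.38,0.58,0.425],0.28,1],[[0.44,0.66,0.425],0.32,1],[[0.5,0.74,0.425],0.36,1]]}}

```text
clock: 1.08
eef_pos: [0.4355, -0.2734, 0.4013]
ee_rot: [1.0, 0.0, 0.0, 0.0]
contact_force: [0.8, -0.2, -0.3]
grip_width: 0.999
```

Call:
{"api": "send_rows", "payload": {"increments": [[[0.04,0.08,0],0.04,1],[[0.08,0.16,0],0.08,1],[[0.11,0.24,0],0.12,1],[[0.11,0.26,0],0.16,1],[[0.11,0.26,0],0.195,1],[[0.11,0.26,0],0.195,1],[[0.11,0.26,0],0.195,1],[[0.11,0.26,0],0.195,1]]}}

```text
clock: 1.75
eef_pos: [0.4786, -0.1715, 0.4007]
ee_rot: [0.955, 0.297, -0.0, -0.0]
contact_force: [0.4, 1.2, 0.4]
grip_width: 1.004
```

```bash
python3 - <<'E'
from h import *
s=env.observe();print(s["clock"],s["eef_pos"],2*np.arctan2(s["ee_rot"][1],s["ee_rot"][0]),s["q"],s["contact_force"])
d=cam("wrist");cv2.imwrite("pics/w1.png",d["frame"][:,:,::-1]);np.save("w1.npy",d,allow_pickle=True)
d=cam("top");crop(d,"t1",0,0,560,420,1);np.save("t1.npy",d,allow_pickle=True)
E
```

```text
1.75 [ 0.47861669 -0.17150872  0.40070157] 0.6032071218168211 [-6.01860862e-01 -5.73914301e-02  2.49839554e-01  1.87811001e+00
  3.33607869e-05  3.65728341e-01] [0.36970935 1.21561611 0.37650728]
```

View pics/w1.png

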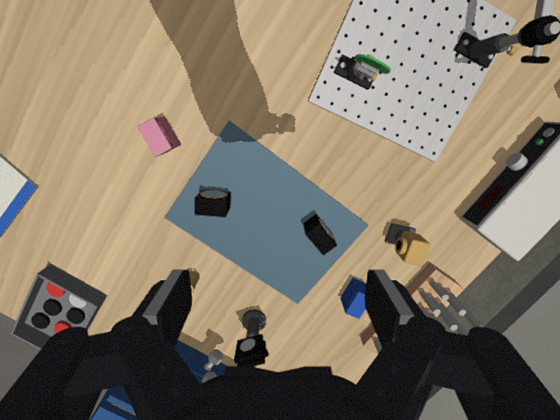

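The wrist view shows the bench with the filter at (372,66), the near cell at (213,201), the far cell at (320,233), pink at (158,136) and blue at (355,297). I'll cross-check these positions against the top camera.

```bash
python3 - <<'E'
from h import *
d=np.load("w1.npy",allow_pickle=True).item()
crop(d,"w1a",300,0,460,120,5); crop(d,"w1b",180,170,350,270,4)
print(w2px(d,[[.4645,-.0642,.012],[.7069,-.0175,.012],[.499,.013,.11]]))
E
```

```text
[[307.37546167 100.67834163]
 [433.80946267 161.16646665]
 [370.3501054   63.69883116]]
```

View pics/w1a.png

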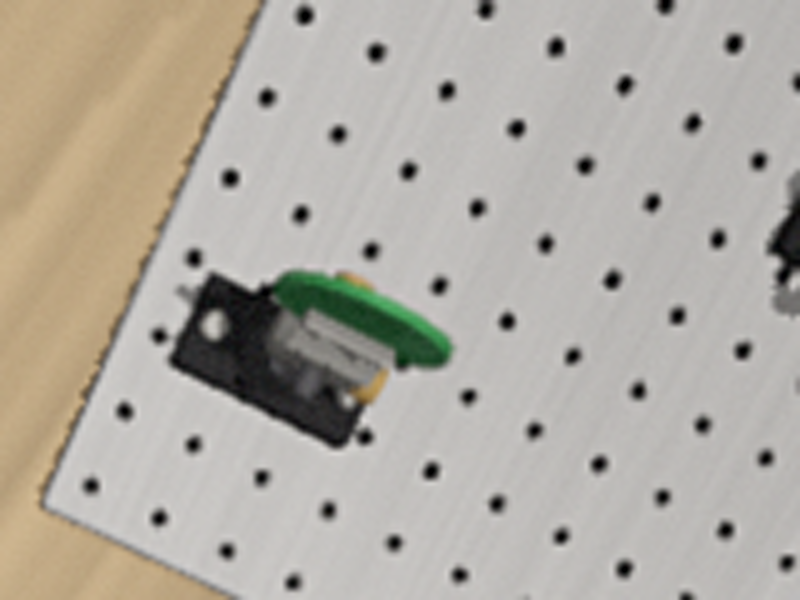

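View pics/w1b.png

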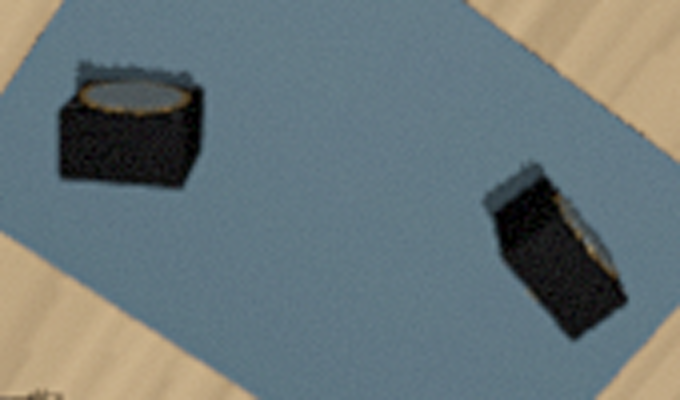

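Call:
{"api": "send_rows", "payload": {"increments": [[[0,0,0],0,1],[[0,0,0],0,1],[[0,0,0],0,1]]}}

```text
clock: 2.1
eef_pos: [0.4787, -0.1713, 0.4008]
ee_rot: [0.954, 0.299, 0.0, -0.0]
contact_force: [-0.1, 0.8, 0.3]
grip_width: 1.001
```

Call:
{"api": "send_rows", "payload": {"increments": [[[0.01,0.09,0],0,1],[[0.03,0.18,0],0,1],[[0.04,0.27,0],0,1],[[0.06,0.36,0],0,1],[[0.08,0.45,-0.03],0,1],[[0.1,0.54,-0.06],0,1],[[0.11,0.63,-0.1],0,1],[[0.12,0.72,-0.14],0,1],[[0.128,0.81,-0.175],0,1],[[0.128,0.9,-0.175],0,1]]}}

```text
clock: 2.93
eef_pos: [0.5292, 0.1906, 0.3275]
ee_rot: [0.954, 0.299, -0.002, -0.0]
contact_force: [0.5, 1.1, 0.1]
grip_width: 0.995
```

Call:
{"api": "send_rows", "payload": {"increments": [[[0,0,0],0,1],[[0,0,0],0,1],[[0,0,0],0,1]]}}

```text
clock: 3.18
eef_pos: [0.5299, 0.1887, 0.3309]
ee_rot: [0.954, 0.299, 0.0, 0.0]
contact_force: [-0.5, -0.2, 0.4]
grip_width: 0.999
```

```bash
python3 - <<'E'
from h import *
s=env.observe();print(s["clock"],s["eef_pos"],2*np.arctan2(s["ee_rot"][1],s["ee_rot"][0]),s["q"])
d=cam("wrist");crop(d,"w2",0,0,560,420,1.42);np.save("w2.npy",d,allow_pickle=True)
print(w2px(d,[[.5442,.2812,.212],[.5442,.2812,.193],[.63557,.15104,.169]]),w2px(d,[[.661,.2258,.012],[.7069,-.0175,.012],[.4645,-.0642,.012],[.4169,.1804,.012]]))
E
```

```text
3.1833 [0.52994504 0.18867695 0.33090681] 0.607810435637644 [ 1.09725835e-01  3.84061509e-02  2.11725957e-01  1.74399648e+00
 -2.95997746e-04  1.07271171e+00]
[[354.58798526 128.03808148]
 [349.51020073 126.78005806]
 [335.12262402 271.16542469]] [[359.52719983 194.3183652 ]
 [292.84785971 315.02274822]
 [161.66429697 265.63698432]
 [210.97885704 127.23079329]]
```

View pics/w2.png

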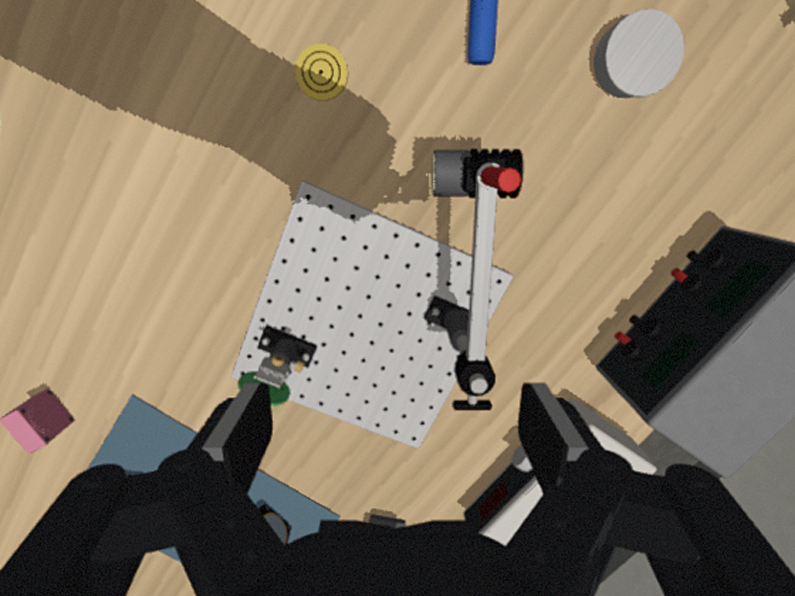

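```bash
python3 - <<'E'
from h import *
d=np.load("w2.npy",allow_pickle=True).item()
crop(d,"w2a",160,90,380,210,3.6);crop(d,"w2b",155,210,355,330,4)
E
```

```text
(no output)
```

View pics/w2a.png

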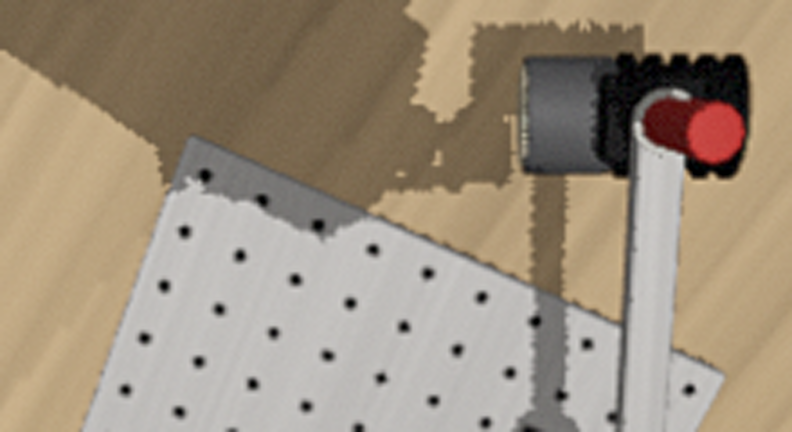

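View pics/w2b.png

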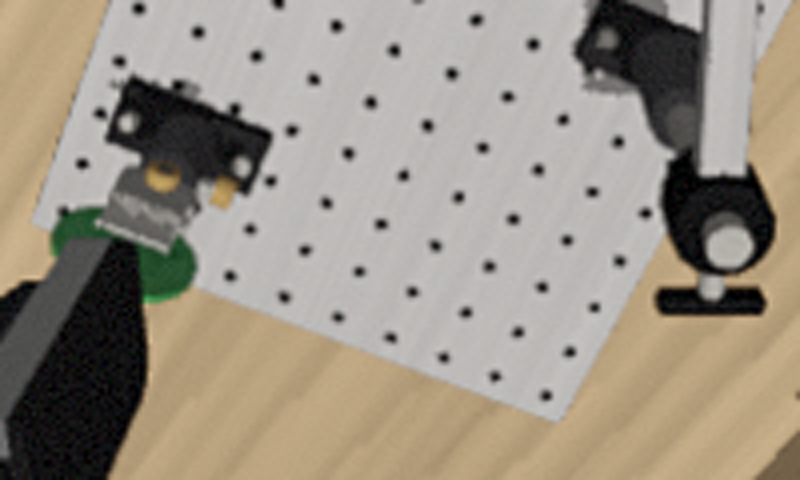

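Call:
{"api": "send_rows", "payload": {"increments": [[[0.02,0.08,0],0,1],[[0.03,0.16,0],0,1],[[0.04,0.234,0],0,1],[[0.04,0.234,-0.08],0,1],[[0.04,0.234,-0.16],0,1],[[0.04,0.234,-0.22],0,1],[[0.04,0.234,-0.28],0,1],[[0.04,0.234,-0.34],0,1],[[0.04,0.234,-0.39],0,1],[[0.04,0.234,-0.39],0,1]]}}

```text
clock: 4.07
eef_pos: [0.5444, 0.2804, 0.1704]
ee_rot: [0.955, 0.298, -0.003, -0.0]
contact_force: [-0.6, -0.4, -0.1]
grip_width: 1.001
```

```bash
python3 - <<'E'
from h import *
s=env.observe();print(s["clock"],s["eef_pos"],2*np.arctan2(s["ee_rot"][1],s["ee_rot"][0]),s["contact_force"])
d=cam("wrist");crop(d,"w3",0,0,560,420,1.42)
E
```

```text
4.0667 [0.54440367 0.28040947 0.17042533] 0.6053464896401949 [-0.64095219 -0.44280901 -0.12323008]
```

View pics/w3.png

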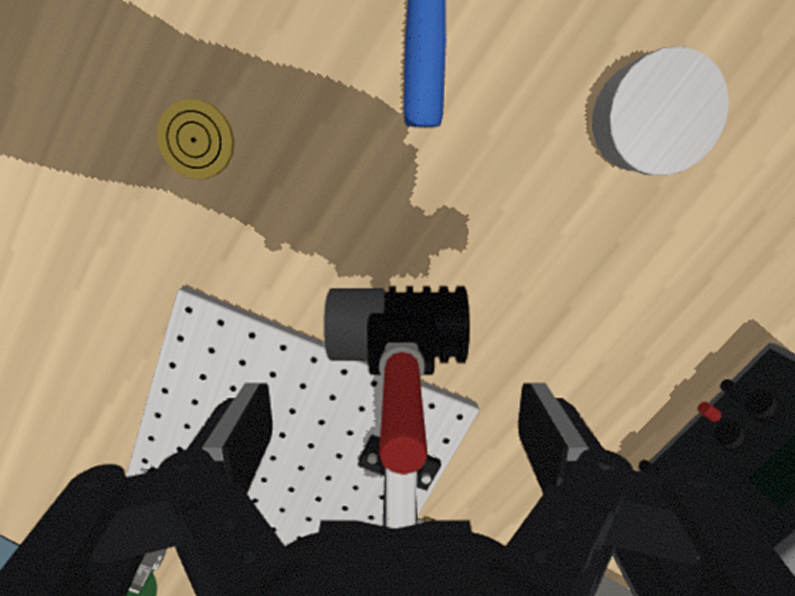

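The handle sits between the pads (402 px against a mid-line near 395). I close on it gently.

Call:
{"api": "send_rows", "payload": {"increments": [[[0,0,0],0,0],[[0,0,0],0,-0.6],[[0,0,0],0,-1],[[0,0,0],0,-1],[[0,0,0],0,-1],[[0,0,0],0,-1],[[0,0,0],0,-1],[[0,0,0],0,-1],[[0,0,0],0,-1],[[0,0,0],0,-1]], "squeeze": 30}}

```text
clock: 4.95
eef_pos: [0.5462, 0.2826, 0.1754]
ee_rot: [0.954, 0.299, 0.001, 0.0]
contact_force: [-0.4, 0.4, 5.1]
grip_width: 0.158
```

```bash
python3 - <<'E'
from h import *
s=env.observe();print(s["clock"],s["eef_pos"],2*np.arctan2(s["ee_rot"][1],s["ee_rot"][0]),s["contact_force"],s["moment"],s["grip_width"])
d=cam("wrist");crop(d,"w4",0,0,560,420,1.42)
E
```

```text
4.95 [0.546151  0.28258   0.1754238] 0.6076821367695464 [-0.39433791  0.3996159   5.05536125] [-0.05052866  0.13489783  0.01012559] 0.15797159304169975
```

View pics/w4.png

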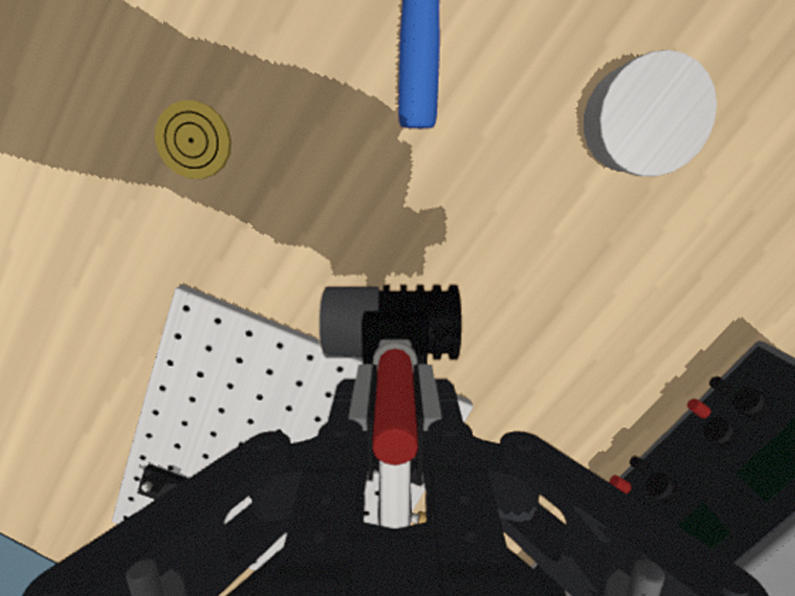

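Gripped: the opening of about 13.4 mm matches the 14 mm handle. Next I compute the arc waypoints.

```bash
python3 - <<'E'
import numpy as np
h=np.array([.6362,.1514]);p=np.array([.54615,.2826]);r=p-h;a0=np.arctan2(r[1],r[0]);R=np.linalg.norm(r);print(R,a0)
a1=np.pi+.1882
prev=p
for N0 in (0,10):
  base=None
  for i in range(0,11):
    k=N0+i;a=a0+(a1-a0)*k/20;q=h+.1597*np.array([np.cos(a),np.sin(a)])
    if k==0:q=p
    if i==0: b=q;ba=a;continue
    print(np.round((q-b)/.4,3).tolist(),round((a-ba)/np.pi,4))
  print(q)
E
```

```text
0.15913026896225618 2.1723069112121447
[-0.019, -0.012] 0.0184
[-0.037, -0.027] 0.0368
[-0.054, -0.043] 0.0553
[-0.07, -0.059] 0.0737
[-0.085, -0.077] 0.0921
[-0.099, -0.095] 0.1105
[-0.112, -0.115] 0.129
[-0.124, -0.134] 0.1474
[-0.135, -0.155] 0.1658
[-0.144, -0.176] 0.1842
[0.48852501 0.21219627]
[-0.008, -0.022] 0.0184
[-0.015, -0.044] 0.0368
[-0.021, -0.066] 0.0553
[-0.025, -0.089] 0.0737
[-0.028, -0.112] 0.0921
[-0.03, -0.135] 0.1105
[-0.03, -0.158] 0.129
[-0.029, -0.181] 0.1474
[-0.027, -0.204] 0.1658
[-0.023, -0.227] 0.1842
[0.47931989 0.12152157]
```

Call:
{"api": "send_rows", "payload": {"increments": [[[-0.019,-0.012,0],0.018,-1],[[-0.037,-0.027,0],0.037,-1],[[-0.054,-0.043,0],0.055,-1],[[-0.07,-0.059,0],0.074,-1],[[-0.085,-0.077,0],0.092,-1],[[-0.099,-0.095,0],0.11,-1],[[-0.112,-0.115,0],0.129,-1],[[-0.124,-0.134,0],0.147,-1],[[-0.135,-0.155,0],0.166,-1],[[-0.144,-0.176,0],0.184,-1]]}}

```text
clock: 5.83
eef_pos: [0.4892, 0.2118, 0.1754]
ee_rot: [0.829, 0.56, 0.001, 0.001]
contact_force: [5.8, -0.1, 3.4]
grip_width: 0.148
```

Call:
{"api": "send_rows", "payload": {"increments": [[[-0.008,-0.022,0],0.018,-1],[[-0.015,-0.044,0],0.037,-1],[[-0.021,-0.066,0],0.055,-1],[[-0.025,-0.089,0],0.074,-1],[[-0.028,-0.112,0],0.092,-1],[[-0.03,-0.135,0],0.11,-1],[[-0.03,-0.158,0],0.129,-1],[[-0.029,-0.181,0],0.147,-1],[[-0.027,-0.204,0],0.166,-1],[[-0.023,-0.227,0],0.184,-1]]}}

```text
clock: 6.67
eef_pos: [0.4802, 0.1213, 0.1754]
ee_rot: [0.634, 0.773, 0.001, 0.001]
contact_force: [6.2, 3.9, 1.6]
grip_width: 0.149
```

Call:
{"api": "send_rows", "payload": {"increments": [[[0,0,0],0,-1],[[0,0,0],0,-1],[[0,0,0],0,-1]]}}

```text
clock: 6.92
eef_pos: [0.4802, 0.1211, 0.1754]
ee_rot: [0.637, 0.771, 0.001, 0.001]
contact_force: [5.7, -0.9, 3.4]
grip_width: 0.155
```

```bash
python3 - <<'E'
from h import *
s=env.observe();print(s["clock"],s["eef_pos"],2*np.arctan2(s["ee_rot"][1],s["ee_rot"][0]),s["contact_force"],s["moment"],s["grip_width"])
d=cam("wrist");crop(d,"w5",0,0,560,420,1.42);np.save("w5.npy",d,allow_pickle=True)
d=cam("top");crop(d,"t5",150,130,350,280,4);np.save("t5.npy",d,allow_pickle=True)
d=cam("side");crop(d,"s5",180,140,340,260,5);np.save("s5.npy",d,allow_pickle=True)
E
```

```text
6.9167 [0.48021373 0.12112623 0.17538902] 1.7614571191177983 [ 5.73353051 -0.91928302  3.37631826] [-0.19999968 -0.98459353 -0.04903667] 0.15529079461655207
```

View pics/w5.png

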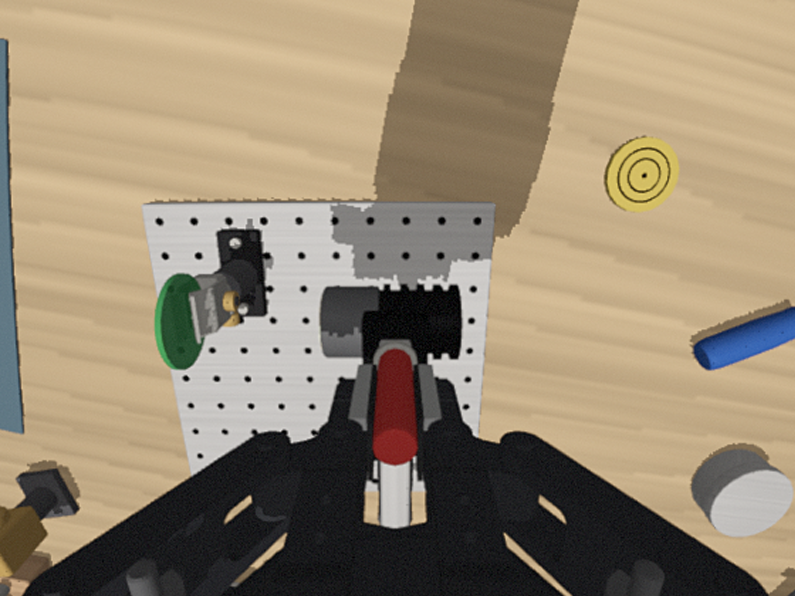

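View pics/t5.png

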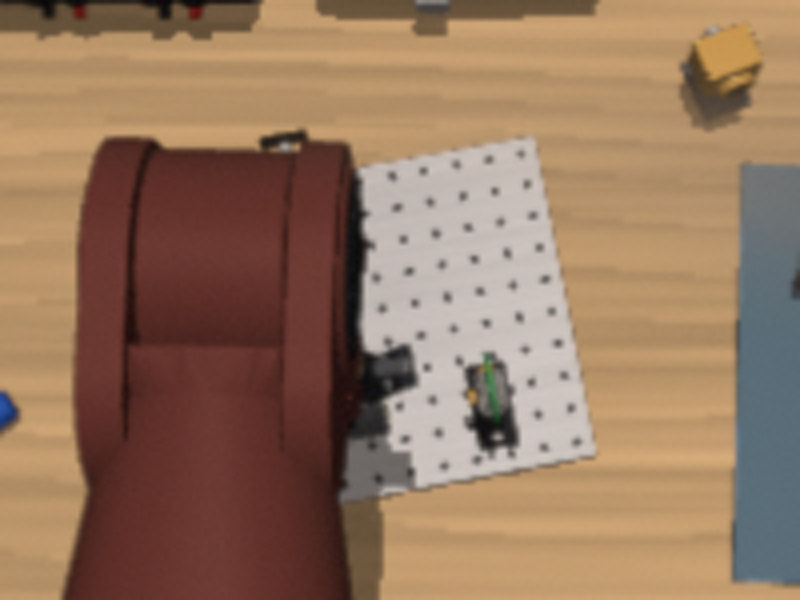

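View pics/s5.png

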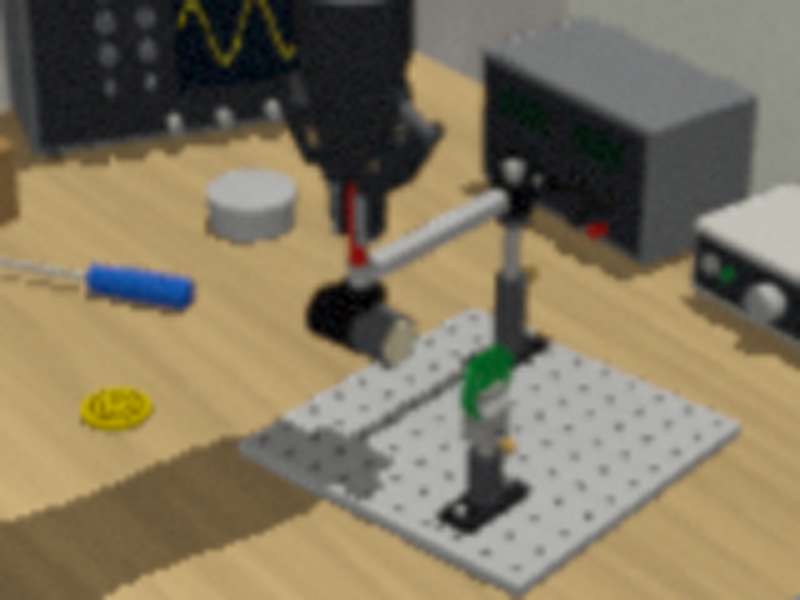

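Call:
{"api": "send_rows", "payload": {"increments": [[[0,0,0],0,1],[[0,0,0],0,1],[[0,0,0],0,1],[[0,0,0],0,1],[[0,0,0],0,1],[[0,0,0],0,1],[[0,0,0.05],0,1],[[0,0,0.12],0,1],[[0,0,0.2],0,1],[[0,0,0.28],0,1]]}}

```text
clock: 7.9
eef_pos: [0.4786, 0.1213, 0.2878]
ee_rot: [0.636, 0.772, -0.0, -0.0]
contact_force: [1.8, 0.7, -0.1]
grip_width: 1.001
```

Call:
{"api": "send_rows", "payload": {"increments": [[[0,-0.08,0.08],0,1],[[0,-0.15,0.15],0,1],[[0,-0.2,0.2],0,1],[[0,-0.2,0.2],0,1],[[0,-0.2,0.2],0,1]]}}

```text
clock: 8.32
eef_pos: [0.4797, 0.0405, 0.3676]
ee_rot: [0.637, 0.771, 0.001, 0.001]
contact_force: [0.4, -0.6, -0.2]
grip_width: 1.001
```

```bash
python3 - <<'E'
from h import *
s=env.observe();print(s["clock"],s["eef_pos"],2*np.arctan2(s["ee_rot"][1],s["ee_rot"][0]),s["contact_force"],s["q"])
d=cam("wrist");crop(d,"w6",0,0,560,420,1.42);np.save("w6.npy",d,allow_pickle=True)
E
```

```text
8.3167 [0.47966083 0.04046522 0.36762503] 1.761385965568388 [ 0.40960295 -0.56313296 -0.1594453 ] [-1.88601439e-01 -1.75850589e-01  7.63307228e-02  1.82120601e+00
  2.53965098e-04 -3.79190853e-01]
```

View pics/w6.png

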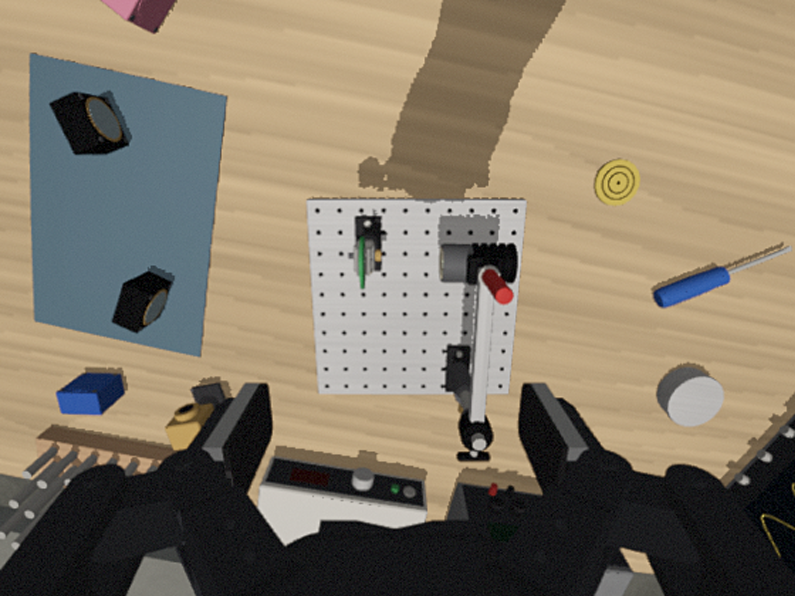

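Call:
{"api": "send_rows", "payload": {"increments": [[[0,-0.04,0],-0.04,1],[[0,-0.08,0],-0.08,1],[[0,-0.12,0],-0.12,1],[[0,-0.15,0],-0.16,1],[[0,-0.15,0],-0.2,1],[[0,-0.15,0],-0.24,1],[[0,-0.15,0],-0.28,1],[[0,-0.15,0],-0.32,1],[[0,-0.15,0],-0.36,1],[[0,-0.15,0],-0.4,1]]}}

```text
clock: 9.2
eef_pos: [0.4787, -0.0174, 0.3651]
ee_rot: [0.968, 0.252, -0.001, -0.001]
contact_force: [0.2, 0.4, 0.6]
grip_width: 0.999
```

Call:
{"api": "send_rows", "payload": {"increments": [[[0,0,0],-0.04,1],[[0,0,0],-0.08,1],[[0,0,0],-0.1,1],[[0,0,0],-0.1,1],[[0,0,0],-0.1,1],[[0,0,0],-0.1,1]]}}

```text
clock: 9.7
eef_pos: [0.4789, -0.0181, 0.3661]
ee_rot: [0.995, 0.101, -0.0, -0.0]
contact_force: [-0.2, -1.1, 1.0]
grip_width: 1.002
```

```bash
python3 - <<'E'
from h import *
s=env.observe();print(s["clock"],s["eef_pos"],2*np.arctan2(s["ee_rot"][1],s["ee_rot"][0]),s["contact_force"],s["q"])
d=cam("wrist");crop(d,"w7",0,0,560,420,1.42);np.save("w7.npy",d,allow_pickle=True)
d=cam("top");crop(d,"t7",0,0,560,420,1.42);np.save("t7.npy",d,allow_pickle=True)
d=np.load("w6.npy",allow_pickle=True).item()
crop(d,"w6a",210,130,380,220,4.6);crop(d,"w6b",210,190,380,330,4)
E
```

```text
9.7 [ 0.47891904 -0.01805918  0.36605863] 0.20285108652425243 [-0.24557136 -1.07271258  0.97653196] [-3.11590539e-01 -1.79948930e-01  6.97007329e-02  1.82155286e+00
  1.12273611e-04  1.05635464e+00]
```

View pics/w7.png

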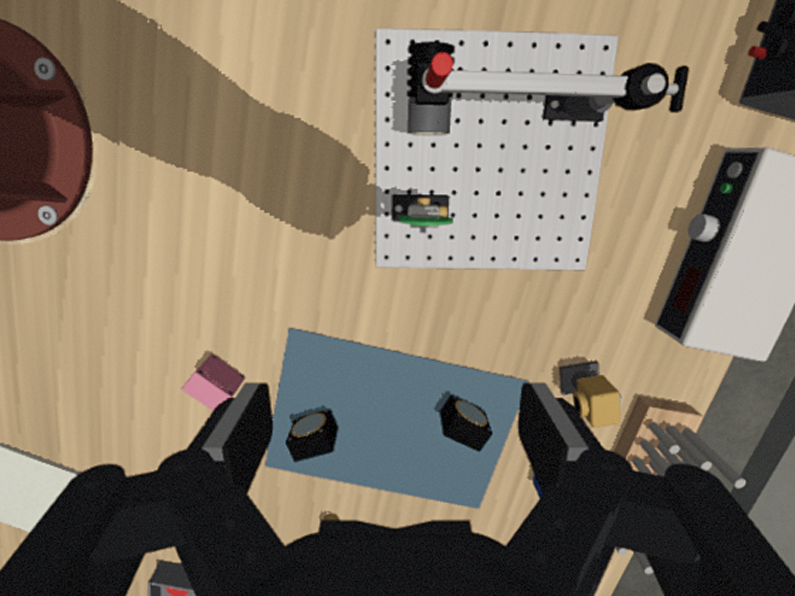

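View pics/t7.png

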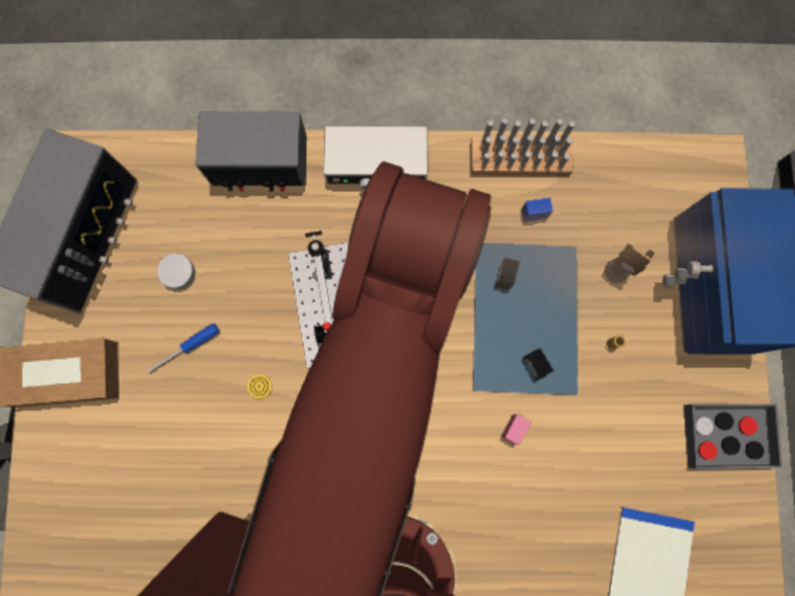

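View pics/w6a.png

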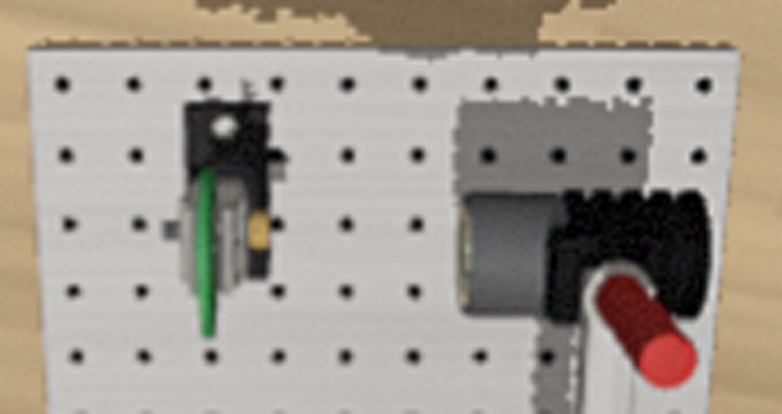

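View pics/w6b.png

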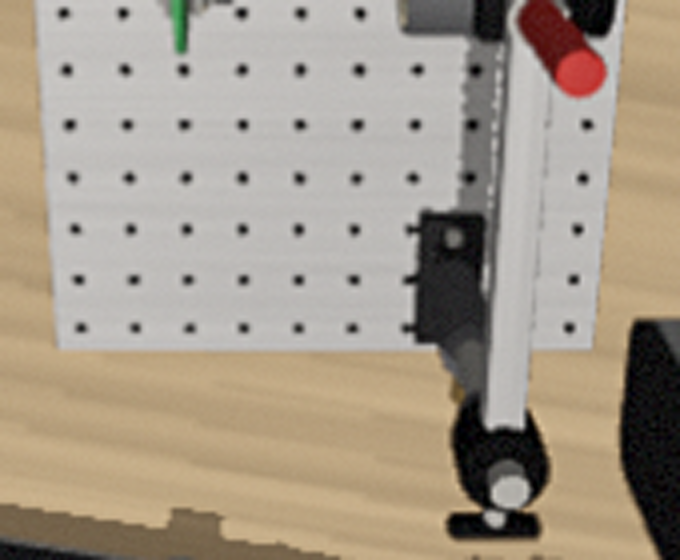

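```bash
python3 - <<'E'
from h import *
d=np.load("w7.npy",allow_pickle=True).item()
crop(d,"w7a",255,10,495,100,3.3);crop(d,"w7b",255,80,445,200,4.2);crop(d,"w7c",185,225,375,365,4.2)
E
```

View pics/w7a.png

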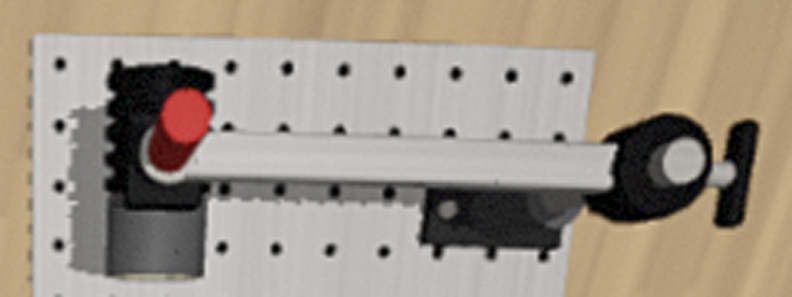

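View pics/w7b.png

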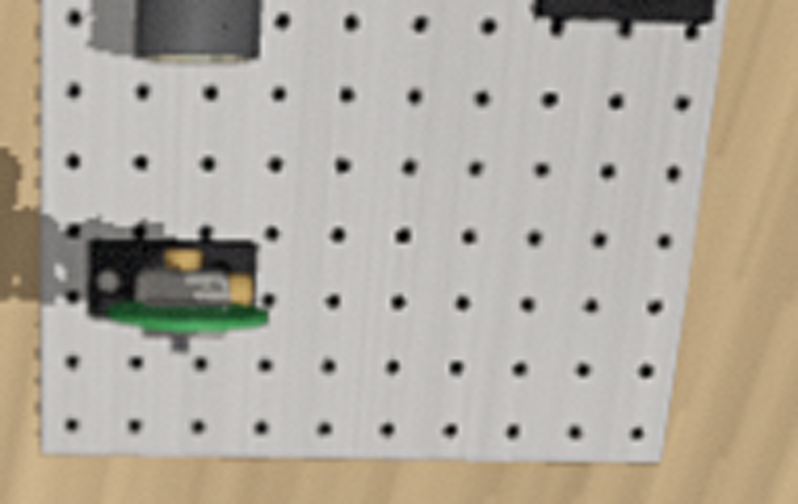

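View pics/w7c.png

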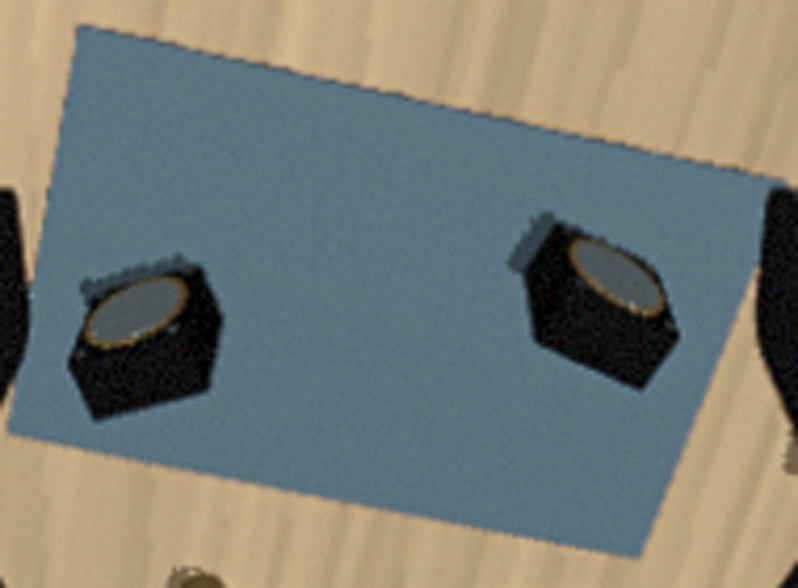

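```bash
cat > fit.py <<'E'
from h import *
from scipy.optimize import least_squares
L=lambda n:np.load(n+".npy",allow_pickle=True).item()
C=[(.2,.18),(.2,-.07),(-.05,-.07),(-.05,.18)] # TL TR BR BL
obs=[("t1",[(203.6,178.6),(283.4,164.4),(299,243.4),(216.2,259)],None,(222.4,173.4)),
("w2",[(361.1,193.9),(295,315),(163.25,265),(212.8,127.8)],None,(336.7,271.5)),
("w6",[(358,277.25),(224.75,277.25),(216.5,141.3),(370.9,141.3)],(355.2,208.5),(337.5,312.75)),
("w7",[(435.3,25.5),(412.1,189.8),(264.8,187.6),(265.6,20.6)],(311.7,44.85),(462.6,58.8))]
D={o[0]:L(o[0]) for o in obs}
def pert(d,n,p):
    dd=dict(d);E=np.eye(4);E[:3,:3]=R.from_rotvec(p[3:6]).as_matrix();E[:3,3]=p[:3];dd["c2w"]=d["c2w"]@E;return dd
def res(x,full=False):
    th,tx,ty,q=x[:4];r=[]
    c,s=np.cos(th),np.sin(th);M=np.array([[c,-s],[s,c]]);t=np.array([tx,ty])
    for n,cs,h,hub in obs:
        d=pert(D[n],n,x[4:10] if n[0]=="t" else x[10:16])
        P=[[*(M@a+t),.012] for a in C]+[[*(M@[.16,.11]+t),.169]];Z=list(cs)+[hub]
        if h: P.append([*(M@(np.array([.16,.11])+.16*np.array([np.cos(np.pi-q),np.sin(np.pi-q)]))+t),.212]);Z.append(h)
        e=w2px(d,P)-np.array(Z)
        if full: print(n,np.round(e,1).tolist())
        r.append(e.ravel()/0.6)
    pri=np.concatenate([x[4:7]/.0015,x[7:10]/.003,x[10:13]/.0015,x[13:16]/.003])
    return np.concatenate(r+[pri])
x0=np.r_[.188,.499,.013,0,np.zeros(12)]
s=least_squares(res,x0);cov=np.linalg.inv(s.jac.T@s.jac)
if __name__=="__main__":
    print(np.round(s.x,4));print("sd",np.round(np.sqrt(np.diag(cov))[:4],4));res(s.x,True);np.save("fit.npy",s.x)
E
python3 fit.py
```

```text
[ 1.902e-01  5.013e-01  1.450e-02  5.000e-03 -2.000e-04 -1.000e-04
 -5.000e-04  1.300e-03 -1.100e-03 -8.000e-04  3.000e-04  1.000e-04
 -1.800e-03  7.000e-04 -1.400e-03 -1.700e-03]
sd [0.0023 0.0004 0.0004 0.0033]
t1 [[-0.4, -0.2], [0.3, -0.6], [0.4, 0.4], [0.1, 0.2], [-0.4, 0.2]]
w2 [[1.1, 0.0], [0.1, 0.5], [-0.4, 0.4], [0.1, -0.5], [0.6, -0.6]]
w6 [[0.1, 0.2], [-0.4, 0.0], [-0.6, -0.6], [0.2, -0.3], [-0.3, -0.3], [0.3, 0.6]]
w7 [[0.4, -0.4], [0.4, 0.3], [0.1, 0.3], [-0.5, -0.4], [-1.3, 0.4], [0.3, 0.2]]
```

```bash
cat > cells.py <<'E'
from fit import *
x=s.x
d7=pert(D["w7"],"w7",x[10:16]);dt=pert(D["t1"],"t1",x[4:10])
c=lambda u,v:(u/4.2+185,v/4.2+225)
k=lambda u,v:(u/3+320,v/3+130)
def go(name,pts,th0,c0):
    # pts: (cam, local sign sx, sy, z, px)
    def f(p):
        cc,ss=np.cos(p[2]),np.sin(p[2]);r=[]
        for d,sx,sy,z,px in pts:
            a=np.array([sx*.027,sy*.016]);w=[p[0]+cc*a[0]-ss*a[1],p[1]+ss*a[0]+cc*a[1],z]
            r+=list((w2px(d,w)[0]-px))
        return np.array(r)
    o=least_squares(f,[*c0,th0]);print(name,np.round(o.x,4),np.round(o.fun.reshape(-1,2),1).tolist())
# near: image-left in w7 is -x world ; image-up is +y
go("near",[(d7,-1,1,.057,c(70,358)),(d7,-1,-1,.057,c(96,420)),(d7,1,-1,.057,c(210,388)),(d7,1,1,.003,c(203,265)),(d7,1,-1,.003,c(222,320))],.3,(.43,-.29))
go("far",[(d7,-1,-1,.057,c(537,342)),(d7,1,-1,.057,c(640,390)),(d7,1,1,.057,c(679,335)),(d7,-1,1,.003,c(555,222)),(d7,-1,-1,.003,c(525,275))],-.3,(.61,-.25))
E
python3 cells.py
```

```text
near [ 0.4272 -0.2963  0.4792] [[-0.9, 0.5], [-0.8, 0.0], [0.3, 1.1], [0.4, -1.1], [1.1, -0.5]]
far [ 0.6167 -0.2383 -0.2657] [[-1.0, 0.6], [0.9, 0.6], [0.9, 0.2], [0.0, -0.9], [-1.0, -0.5]]
```

The fit is consistent, with sub-pixel residuals and the lamp joint at about 0.005 rad. Next I hover over the near cell and check.

Call:
{"api": "send_rows", "payload": {"increments": [[[-0.015,-0.08,-0.03],0.01,1],[[-0.03,-0.16,-0.08],0.02,1],[[-0.045,-0.24,-0.14],0.03,1],[[-0.06,-0.32,-0.2],0.04,1],[[-0.075,-0.4,-0.26],0.05,1],[[-0.09,-0.48,-0.32],0.06,1],[[-0.105,-0.56,-0.38],0.07,1],[[-0.12,-0.63,-0.44],0.08,1],[[-0.129,-0.68,-0.5],0.088,1],[[-0.129,-0.695,-0.54],0.088,1]]}}

```text
clock: 10.63
eef_pos: [0.4259, -0.2988, 0.148]
ee_rot: [0.972, 0.236, -0.001, -0.001]
contact_force: [0.1, 0.9, 0.3]
grip_width: 0.997
```

Call:
{"api": "send_rows", "payload": {"increments": [[[0,0,0],0,1],[[0,0,0],0,1]]}}

```text
clock: 10.8
eef_pos: [0.427, -0.2962, 0.1503]
ee_rot: [0.972, 0.236, -0.0, -0.001]
contact_force: [-0.3, 0.9, 0.2]
grip_width: 0.999
```

```bash
python3 - <<'E'
from h import *
from fit import pert
x=np.load("fit.npy")
s=env.observe();print(s["clock"],s["eef_pos"],2*np.arctan2(s["ee_rot"][1],s["ee_rot"][0]),s["contact_force"])
d=cam("wrist");np.save("w8.npy",d,allow_pickle=True)
dd=pert(d,"w",x[10:16])
im=cv2.resize(d["frame"][:,:,::-1],None,fx=1.42,fy=1.42)
def draw(p,col):
    c,s=np.cos(p[2]),np.sin(p[2])
    for z in (.003,.057):
        P=[[p[0]+c*a-s*b,p[1]+s*a+c*b,z] for a,b in [(.027,.016),(.027,-.016),(-.027,-.016),(-.027,.016)]]
        cv2.polylines(im,[np.round(w2px(dd,P)*1.42).astype(int)],True,col,1)
draw((.4272,-.2963,.4792),(0,255,0))
cv2.imwrite("pics/w8.png",im)
E
```

```text
10.8 [ 0.42699584 -0.29618062  0.15030395] 0.47581798575551987 [-0.31348738  0.92140918  0.19636402]
```

View pics/w8.png

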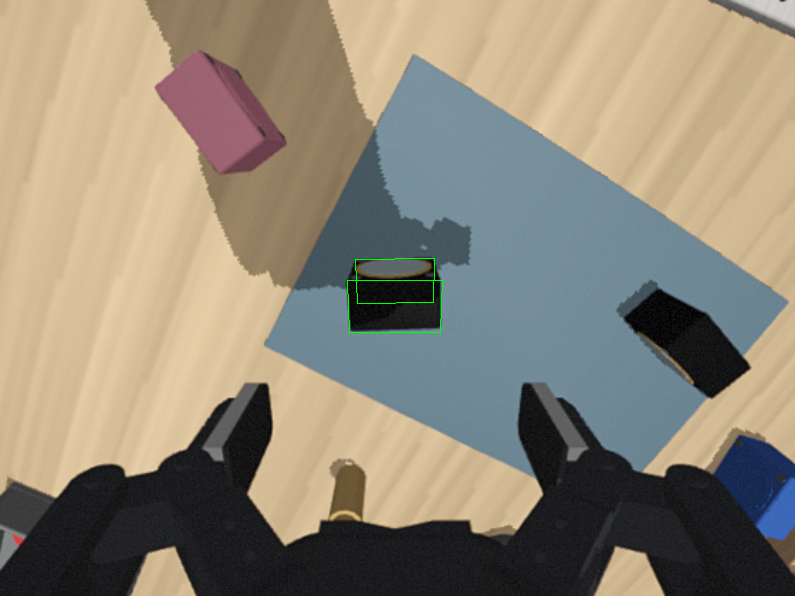

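The predicted outline lies on the black cell at (395,305), square to the jaws. I descend and grip.

Call:
{"api": "send_rows", "payload": {"increments": [[[0,0,-0.06],0,1],[[0,0,-0.12],0,1],[[0,0,-0.18],0,1],[[0,0,-0.24],0,1],[[0,0,-0.28],0,1],[[0,0,-0.31],0,1],[[0,0,-0.33],0,1],[[0,0,-0.34],0,1],[[0,0,-0.34],0,1],[[0,0,-0.34],0,1]], "squeeze": 40}}

```text
clock: 11.68
eef_pos: [0.4281, -0.2971, 0.0159]
ee_rot: [0.972, 0.236, 0.0, 0.001]
contact_force: [-0.0, -0.4, 0.2]
grip_width: 1.0
```

Call:
{"api": "send_rows", "payload": {"increments": [[[0,0,0],0,0.6],[[0,0,0],0,0.4],[[0,0,0],0,0.2],[[0,0,0],0,0.1],[[0,0,0],0,0],[[0,0,0],0,-0.3],[[0,0,0],0,-1],[[0,0,0],0,-1],[[0,0,0],0,-1],[[0,0,0],0,-1]]}}

```text
clock: 12.52
eef_pos: [0.428, -0.2973, 0.0158]
ee_rot: [0.972, 0.236, 0.0, 0.001]
contact_force: [-0.7, 0.2, 6.5]
grip_width: 0.628
```

```bash
python3 - <<'E'
from h import *
s=env.observe();print(s["clock"],s["eef_pos"],2*np.arctan2(s["ee_rot"][1],s["ee_rot"][0]),s["contact_force"],s["moment"],s["grip_width"])
d=cam("wrist");crop(d,"w9",0,0,560,420,1.42)
E
```

```text
12.5167 [ 0.42800726 -0.29734224  0.01581078] 0.4759845888730249 [-0.68270063  0.23012189  6.53952308] [0.03995387 0.14062851 0.0225997 ] 0.6276593029950777
```

View pics/w9.png

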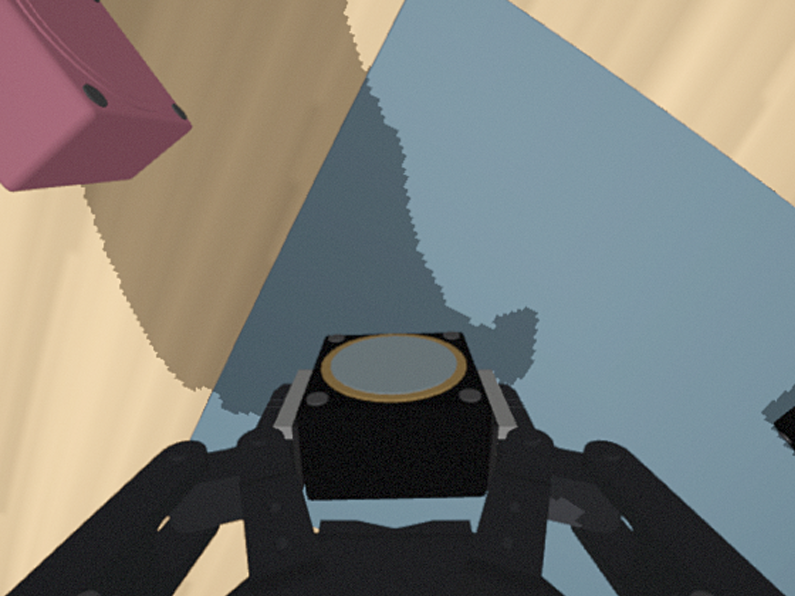

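Call:
{"api": "send_rows", "payload": {"increments": [[[0,0,0.02],0,-1],[[0,0,0.04],0,-1],[[0,0,0.07],0,-1],[[0,0,0.1],0,-1],[[0,0,0.12],0,-1],[[0,0,0.125],0,-1],[[0,0,0.125],0,-1],[[0,0,0.125],0,-1],[[0,0,0.125],0,-1],[[0,0,0.125],0,-1]]}}

```text
clock: 13.4
eef_pos: [0.4272, -0.2963, 0.0641]
ee_rot: [0.972, 0.236, -0.0, -0.001]
contact_force: [0.8, -0.9, -1.4]
grip_width: 0.63
```

```bash
python3 - <<'E'
from h import *
for i in range(6):
    s=env.observe();print(s["clock"],s["eef_pos"][2],s["contact_force"],s["moment"],s["grip_width"],s["effort"][1:4])
    d=cam("wrist")
np.save("w10.npy",d,allow_pickle=True)
crop(d,"w10",0,0,560,420,1.42)
E
```

```text
13.4 0.06411131886794999 [ 0.8334084  -0.90792952 -1.36781556] [ 0.01807733 -0.00378553 -0.08164964] 0.6302744492214931 [-4.49042273e+01  5.00416839e+01  1.65381989e-03]
13.45 0.06420918260276103 [-0.02049119  0.16020154  0.2384067 ] [ 0.01353616  0.0254115  -0.01872823] 0.6314420832682643 [-4.47902226e+01  4.99207735e+01  7.07298561e-03]
13.5 0.06428912522001862 [-0.10966665 -0.09550742 -0.79598939] [0.02067299 0.03716485 0.02226551] 0.6293612425245725 [-4.47109222e+01  4.98470628e+01  9.50008922e-03]
13.55 0.06439954210286183 [-0.07035176 -0.12407415 -1.12383326] [-0.03026553 -0.03774172 -0.00196217] 0.6304653627284226 [-4.46620524e+01  4.98066866e+01  9.87208070e-03]
13.6 0.06449844255872578 [ 1.05603799  0.02023308 -0.80164705] [-0.00917854 -0.05043136 -0.00502402] 0.6316056523944995 [-4.46345901e+01  4.97892523e+01  9.27424408e-03]
13.65 0.06459355783567143 [ 0.19818276  0.59463883 -1.86376929] [-0.03667344  0.01004146 -0.05065027] 0.6278344106131035 [-4.46221912e+01  4.97867453e+01  7.98536581e-03]
```

View pics/w10.png

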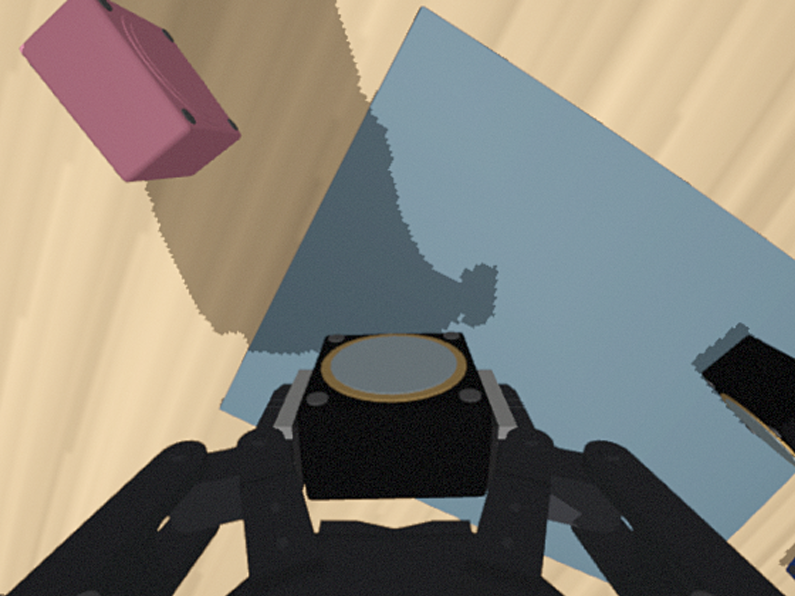

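```bash
cat > weigh.py <<'E'
from h import *
F=[];E=[]
for i in range(45):
    s=env.observe();F.append(np.r_[s["contact_force"],s["moment"]]);E.append(s["effort"][:5]);env.get_image("wrist")
F=np.array(F);print(s["clock"],s["eef_pos"],"mean",F.mean(0).round(3),"se",(F.std(0)/45**.5).round(3));E=np.array(E);print(E[15:].mean(0).round(3),E[-1].round(3))
E
python3 weigh.py
```

```text
15.9 [ 0.42750733 -0.29671452  0.06482488] mean [ 0.049  0.063 -1.179 -0.003 -0.011 -0.008] se [0.067 0.07  0.072 0.005 0.004 0.004]
[-0.0000e+00 -4.4675e+01  4.9859e+01  2.0000e-03  0.0000e+00] [-0.0000e+00 -4.4676e+01  4.9859e+01  2.0000e-03  0.0000e+00]
```

About 1.18 N, so roughly 120 g. That is near the bottom of the range, so this looks like the lighter one. I set it back where it stood.

Call:
{"api": "send_rows", "payload": {"increments": [[[0,0,-0.03],0,-1],[[0,0,-0.06],0,-1],[[0,0,-0.085],0,-1],[[0,0,-0.1],0,-1],[[0,0,-0.11],0,-1],[[0,0,-0.117],0,-1],[[0,0,-0.122],0,-1],[[0,0,-0.125],0,-1],[[0,0,-0.125],0,-1],[[0,0,-0.125],0,-1]]}}

```text
clock: 16.78
eef_pos: [0.4276, -0.2968, 0.0158]
ee_rot: [0.972, 0.236, 0.0, 0.0]
contact_force: [-2.9, 3.2, 6.7]
grip_width: 0.629
```

```bash
python3 - <<'E'
from h import *
for i in range(4):
    s=env.observe();print(s["clock"],s["eef_pos"],s["contact_force"],s["grip_width"]);env.get_image("wrist")
E
```

```text
16.7833 [ 0.42762963 -0.29684394  0.01582661] [-2.8815045   3.15587085  6.6708999 ] 0.6291631394944689
16.8333 [ 0.42760836 -0.29684996  0.01580202] [-2.16361599  2.66759483  5.86695282] 0.6291096907477493
16.8833 [ 0.42761089 -0.29682875  0.01581254] [-2.85502846  4.28247515  5.62885674] 0.6270853898587613
16.9333 [ 0.42762745 -0.29685783  0.01582385] [-4.01822865  3.2147425   5.49057351] 0.6316797767845324
```

Resting on the mat (upward force). I release and rise.

Call:
{"api": "send_rows", "payload": {"increments": [[[0,0,0],0,0.4],[[0,0,0],0,0.6],[[0,0,0],0,0.8],[[0,0,0],0,1],[[0,0,0],0,1],[[0,0,0],0,1],[[0,0,0.05],0,1],[[0,0,0.12],0,1],[[0,0,0.2],0,1],[[0,0,0.28],0,1]]}}

```text
clock: 17.82
eef_pos: [0.4271, -0.2963, 0.1277]
ee_rot: [0.972, 0.236, -0.0, -0.0]
contact_force: [-0.3, -1.3, 0.0]
grip_width: 1.001
```

Call:
{"api": "send_rows", "payload": {"increments": [[[0.05,0,0.06],-0.04,1],[[0.1,0,0.1],-0.08,1],[[0.17,0.03,0.12],-0.12,1],[[0.23,0.06,0.12],-0.16,1],[[0.29,0.08,0.12],-0.2,1],[[0.35,0.1,0.12],-0.236,1],[[0.41,0.125,0.12],-0.236,1],[[0.472,0.145,0.12],-0.236,1],[[0.472,0.145,0.12],-0.236,1],[[0.472,0.145,0.12],-0.236,1]]}}

```text
clock: 18.65
eef_pos: [0.6169, -0.238, 0.1739]
ee_rot: [0.991, -0.132, -0.0, -0.0]
contact_force: [-0.4, -0.9, -0.5]
grip_width: 1.001
```

```bash
cat > ov.py <<'E'
import sys
from h import *
from fit import pert
def ov(name,cells,f=1.42):
    x=np.load("fit.npy")
    s=env.observe();print(s["clock"],s["eef_pos"],2*np.arctan2(s["ee_rot"][1],s["ee_rot"][0]),s["contact_force"])
    d=cam("wrist");np.save(name+".npy",d,allow_pickle=True)
    dd=pert(d,"w",x[10:16])
    im=cv2.resize(d["frame"][:,:,::-1],None,fx=f,fy=f)
    for p in cells:
        c,s=np.cos(p[2]),np.sin(p[2])
        for z in (.003,.057):
            P=[[p[0]+c*a-s*b,p[1]+s*a+c*b,z] for a,b in [(.027,.016),(.027,-.016),(-.027,-.016),(-.027,.016)]]
            cv2.polylines(im,[np.round(w2px(dd,P)*f).astype(int)],True,(0,255,0),1)
    cv2.imwrite("pics/"+name+".png",im)
E
python3 -c "
from ov import *
ov('w11',[(.4272,-.2963,.4792),(.6167,-.2383,-.2657)])"
```

```text
18.65 [ 0.61689711 -0.23800363  0.17394032] -0.26376898801657483 [-0.36521697 -0.93492776 -0.54950955]
```

View pics/w11.png

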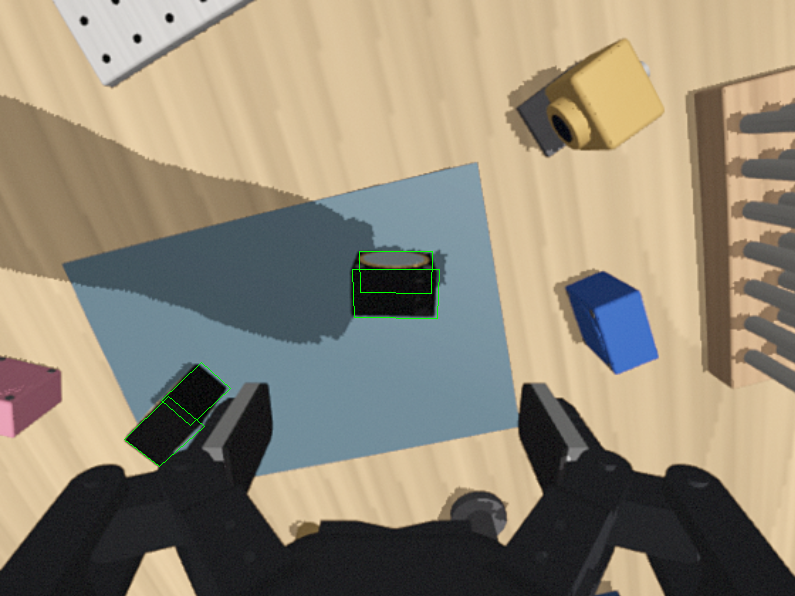

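Both outlines match, and the near cell stands upright where it was. Now I descend on the far cell.

Call:
{"api": "send_rows", "payload": {"increments": [[[0,0,-0.08],0,1],[[0,0,-0.16],0,1],[[0,0,-0.23],0,1],[[0,0,-0.29],0,1],[[0,0,-0.34],0,1],[[0,0,-0.37],0,1],[[0,0,-0.39],0,1],[[0,0,-0.399],0,1],[[0,0,-0.399],0,1],[[0,0,-0.399],0,1]]}}

```text
clock: 19.53
eef_pos: [0.6169, -0.2393, 0.0166]
ee_rot: [0.991, -0.132, 0.001, 0.0]
contact_force: [-0.3, -0.1, 0.2]
grip_width: 0.998
```

Call:
{"api": "send_rows", "payload": {"increments": [[[0,0,0],0,0.6],[[0,0,0],0,0.4],[[0,0,0],0,0.2],[[0,0,0],0,0.1],[[0,0,0],0,0],[[0,0,0],0,-0.3],[[0,0,0],0,-1],[[0,0,0],0,-1],[[0,0,0],0,-1],[[0,0,0],0,-1]]}}

```text
clock: 20.37
eef_pos: [0.6169, -0.239, 0.0163]
ee_rot: [0.991, -0.132, 0.001, 0.0]
contact_force: [-0.7, -0.4, 5.8]
grip_width: 0.625
```

```bash
python3 -c "
from ov import *
ov('w12',[(.6167,-.2383,-.2657)])
for i in range(4):
    s=env.observe();print(s['contact_force'],s['grip_width']);env.get_image('wrist')"
```

```text
20.3667 [ 0.61685735 -0.23903935  0.01632875] -0.2653116459519433 [-0.66886906 -0.36057257  5.77890848]
[-0.04091062  0.83110104  5.49381387] 0.6249995137031756
[-0.62931704  0.36569427  6.56067644] 0.6270945707276855
[-1.59005144  0.31593737  6.09805398] 0.6258879998229172
[-0.26463289 -0.37465544  5.66712383] 0.6250395366271085
```

View pics/w12.png

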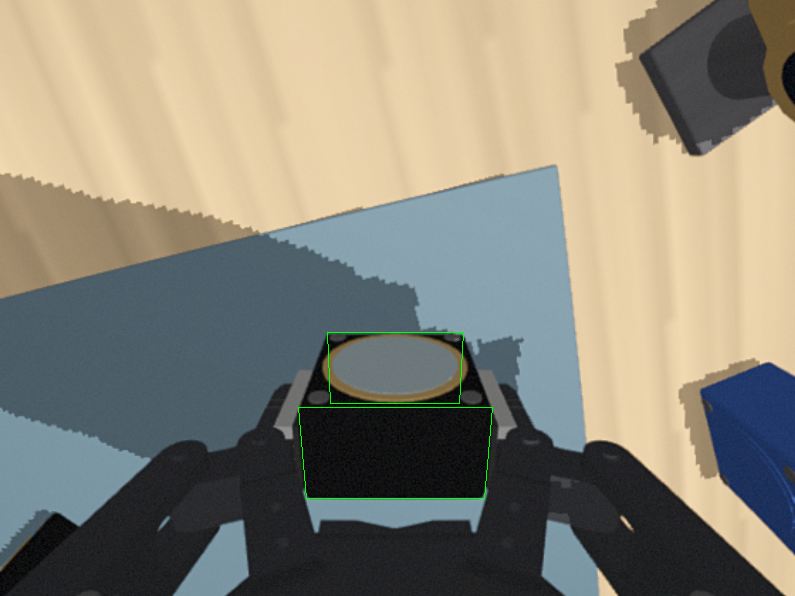

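Call:
{"api": "send_rows", "payload": {"increments": [[[0,0,0.02],0,-1],[[0,0,0.04],0,-1],[[0,0,0.07],0,-1],[[0,0,0.1],0,-1],[[0,0,0.12],0,-1],[[0,0,0.125],0,-1],[[0,0,0.125],0,-1],[[0,0,0.125],0,-1],[[0,0,0.125],0,-1],[[0,0,0.125],0,-1]]}}

```text
clock: 21.45
eef_pos: [0.6158, -0.2384, 0.0643]
ee_rot: [0.991, -0.132, -0.001, -0.0]
contact_force: [-0.1, 0.0, -3.0]
grip_width: 0.627
```

```bash
python3 weigh.py; python3 -c "
from ov import *
ov('w13',[])"
```

```text
23.65 [ 0.61628615 -0.23873078  0.06522068] mean [ 5.300e-02  1.000e-02 -2.928e+00 -4.000e-03  1.100e-02  2.000e-03] se [0.073 0.074 0.072 0.004 0.004 0.004]
[-0.0000e+00 -6.7516e+01  5.1103e+01  1.0000e-03  1.0000e-03] [ 1.0000e-03 -6.7515e+01  5.1103e+01  1.0000e-03  1.0000e-03]
23.7 [ 0.61630432 -0.23869578  0.06518401] -0.2653918762840814 [ 0.30502077 -0.42491389 -3.44979157]
```

View pics/w13.png

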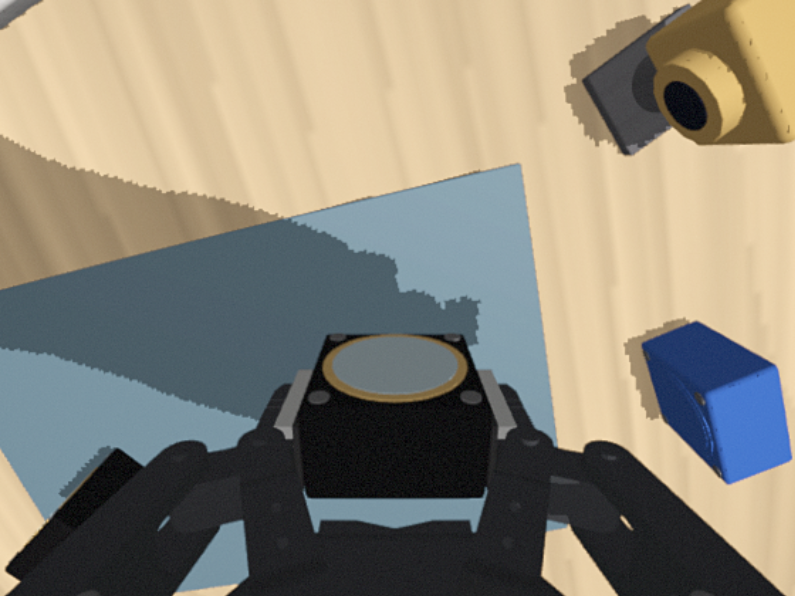

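The second cell weighs 2.93 N (about 300 g) against 1.18 N, so the far cell is the heavy one. I carry it to the beam line beyond the filter.

Call:
{"api": "send_rows", "payload": {"increments": [[[0,0,0.05],0,-1],[[-0.01,0.02,0.1],0.015,-1],[[-0.04,0.06,0.12],0.03,-1],[[-0.07,0.11,0.12],0.045,-1],[[-0.1,0.16,0.12],0.06,-1],[[-0.13,0.21,0.12],0.08,-1],[[-0.16,0.26,0.12],0.1,-1],[[-0.19,0.31,0.12],0.12,-1],[[-0.22,0.35,0.1],0.135,-1],[[-0.24,0.3875,0.078],0.145,-1]]}}

```text
clock: 24.58
eef_pos: [0.5199, -0.0829, 0.097]
ee_rot: [0.995, 0.096, 0.001, 0.0]
contact_force: [-0.5, 1.2, -2.8]
grip_width: 0.628
```

Call:
{"api": "send_rows", "payload": {"increments": [[[0,0,0],0,-1],[[0,0,0],0,-1],[[0,0,0],0,-1],[[0,0,0],0,-1],[[0,0,0],0,-1]]}}

```text
clock: 25.0
eef_pos: [0.5209, -0.0845, 0.0969]
ee_rot: [0.996, 0.094, 0.0, 0.0]
contact_force: [0.9, -0.0, -3.7]
grip_width: 0.625
```

```bash
python3 -c "
from ov import *
ov('w14',[])
d=cam('top');np.save('t14.npy',d,allow_pickle=True);crop(d,'t14',150,120,350,270,4)
d=cam('side');np.save('s14.npy',d,allow_pickle=True);crop(d,'s14',200,140,400,290,4)
s=env.observe();print(s['eef_pos'],s['ee_rot'])"
```

```text
25.0 [ 0.52089634 -0.08448619  0.09688386] 0.1891280700149915 [ 0.90474839 -0.03520151 -3.67488902]
[ 0.52055017 -0.08417016  0.09654961] [9.95515862e-01 9.45946613e-02 1.18698802e-04 6.71991531e-05]
```

View pics/w14.png

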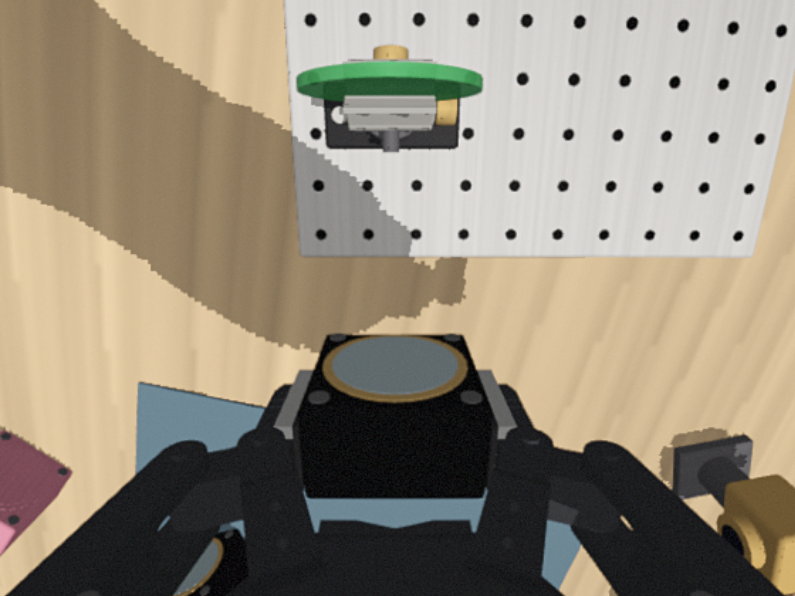

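View pics/t14.png

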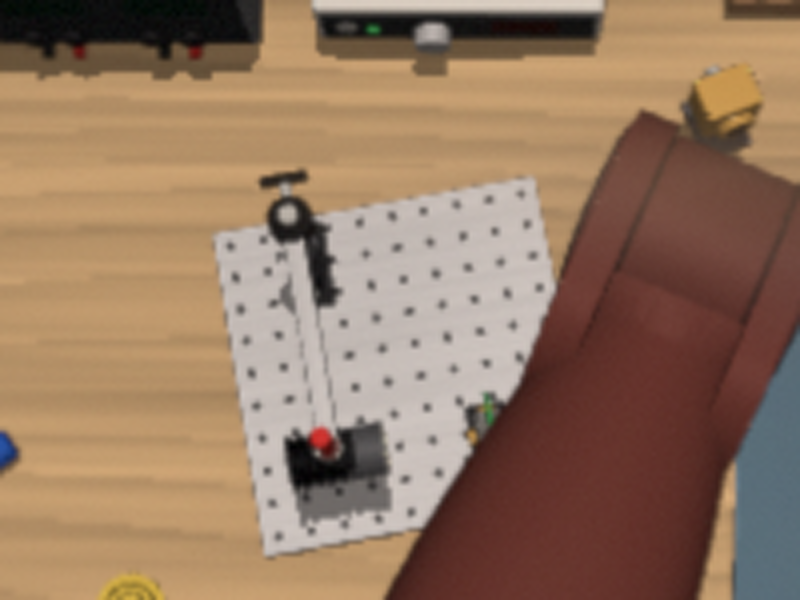

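View pics/s14.png

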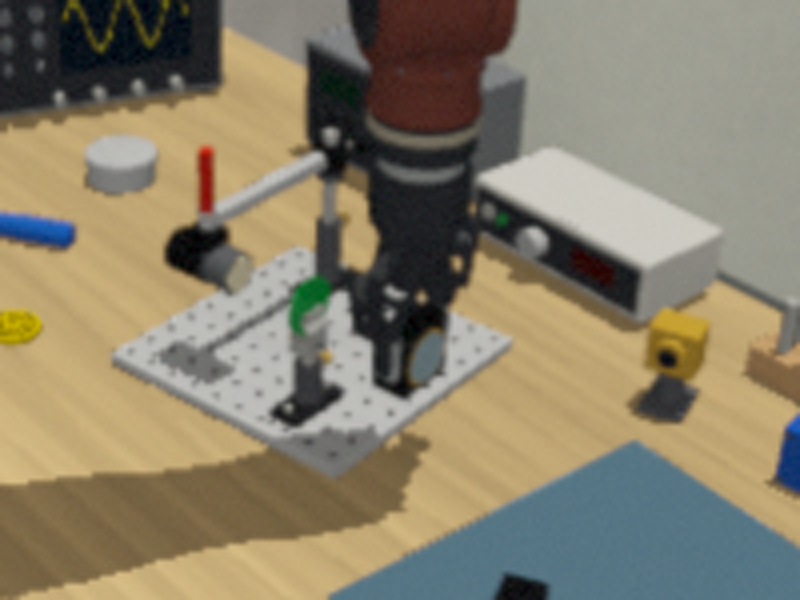

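```bash
python3 - <<'E'
from h import *
d=np.load("w14.npy",allow_pickle=True).item()
crop(d,"w14a",195,20,355,110,5);crop(d,"w14b",190,160,370,355,3)
d=np.load("t14.npy",allow_pickle=True).item()
crop(d,"t14a",195,155,295,265,5.4)
E
```

```text
(no output)
```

View pics/w14a.png

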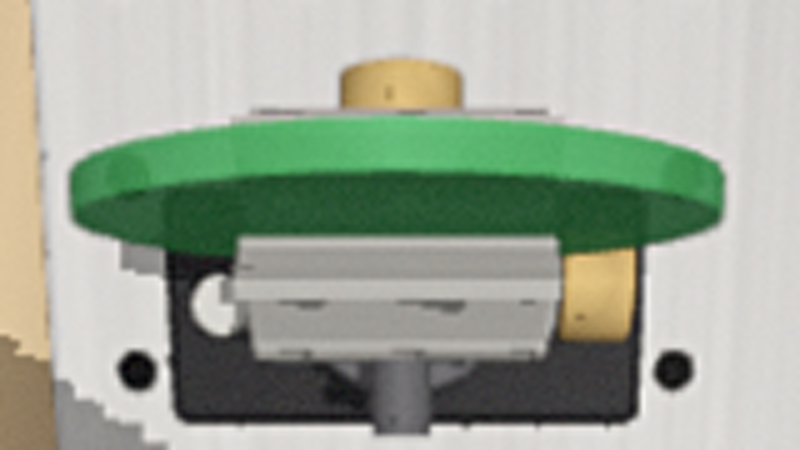

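View pics/t14a.png

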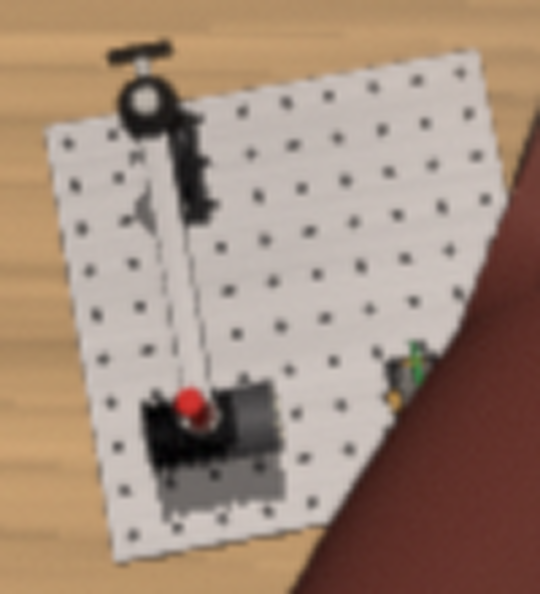

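View pics/w14b.png

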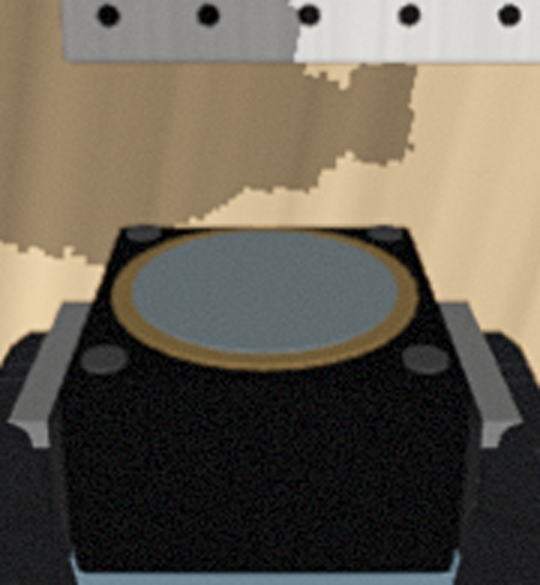

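```bash
cat > fit2.py <<'E'
from fit import *
D["t14"]=L("t14");D["w14"]=L("w14")
d14=D["w14"]
T14=d14["c2w"]@np.linalg.inv(np.array(d14["hand_eye"]))
tc=lambda u,v:(u/5.4+195,v/5.4+155)
obs2=[("t14",[((.16,.11,.169),tc(145,99)),((.2,.18,.012),tc(45,127)),((.2,-.07,.012),tc(480,50)),((-.05,.18,.012),tc(117,562)),("H",tc(190,403))]),
("w14",[((-.025,-.0015,.11),(209,58)),((.025,-.0015,.11),(339.8,58)),((-.05,-.07,.012),(211.3,180.7)),((.2,-.07,.012),(529.6,181))])]
def res2(x,full=False):
    r=[res(x,full)]
    th,tx,ty,q=x[:4];c,s_=np.cos(th),np.sin(th);M=np.array([[c,-s_],[s_,c]]);t=np.array([tx,ty])
    for n,pp in obs2:
        d=pert(D[n],n,x[4:10] if n[0]=="t" else x[10:16])
        for a,px in pp:
            if a=="H": a=(*(np.array([.16,.11])+.16*np.array([np.cos(np.pi-q),np.sin(np.pi-q)])),.212)
            w=[*(M@np.array(a[:2])+t),a[2]]
            e=w2px(d,w)[0]-px
            if full: print(n,a,e.round(1))
            r.append(e/.6)
    d=pert(d14,"w",x[10:16])
    for lp,u in [((0,.016,-.0137),278.2),((0,-.016,-.0407),279.2)]:
        w=(T14@np.r_[lp,1])[:3];e=w2px(d,w)[0][0]-u
        if full: print("cell",e)
        r.append([e/.6])
    return np.concatenate(r)
s2=least_squares(res2,s.x);cov=np.linalg.inv(s2.jac.T@s2.jac)
x=s2.x;print(np.round(x,4));print("sd",np.round(np.sqrt(np.diag(cov))[:4],4));res2(x,True);np.save("fit2.npy",x)
c,s_=np.cos(x[0]),np.sin(x[0]);M=np.array([[c,-s_],[s_,c]])
print("target",M@[0,-.1]+x[1:3],"tcp in bench",M.T@(np.array(T14[:2,3])-x[1:3]))
E
python3 fit2.py
```

```text
[ 1.868e-01  5.003e-01  1.500e-02 -5.500e-03 -1.000e-04 -2.000e-04
 -5.000e-04  9.000e-04 -1.400e-03  3.000e-04 -2.000e-04  2.300e-03
  6.000e-04  6.700e-03 -6.000e-04 -1.100e-03]
sd [0.0016 0.0002 0.0003 0.0026]
t1 [[-0.3, -0.2], [0.4, -0.4], [0.3, 0.6], [-0.0, 0.2], [-0.3, 0.2]]
w2 [[1.3, 0.3], [-0.3, 1.6], [-1.5, 0.7], [-0.1, -1.1], [0.9, -0.6]]
w6 [[0.5, 1.0], [-0.7, 0.5], [-0.4, -1.1], [1.0, -0.3], [0.4, 0.2], [0.0, -0.3]]
w7 [[0.4, -0.5], [0.3, 0.6], [-0.6, 0.2], [-0.7, -1.1], [-0.9, -0.7], [0.1, -0.1]]
t14 (0.16, 0.11, 0.169) [0.2 0.3]
t14 (0.2, 0.18, 0.012) [-0.1 -0.2]
t14 (0.2, -0.07, 0.012) [-0.1 -0.3]
t14 (-0.05, 0.18, 0.012) [-0.5  0.1]
t14 (np.float64(2.4488847346626486e-06), np.float64(0.10911476719556057), 0.212) [ 0.3 -0.5]
w14 (-0.025, -0.0015, 0.11) [1.8 0.9]
w14 (0.025, -0.0015, 0.11) [-1.   1.3]
w14 (-0.05, -0.07, 0.012) [-1.  -2.2]
w14 (0.2, -0.07, 0.012) [ 0.7 -0.7]
cell 0.23198626135553013
cell -0.5883415186639809
target [ 0.51886324 -0.0832861 ] tcp in bench [ 0.00177488 -0.10155675]
```

Call:
{"api": "send_rows", "payload": {"increments": [[[-0.003,0.002,0],0,-1],[[-0.005,0.003,0],0,-1],[[-0.005,0.003,0],0,-1],[[-0.005,0.003,0],0,-1],[[-0.005,0.003,0],0,-1],[[-0.005,0.003,0],0,-1]]}}

```text
clock: 25.65
eef_pos: [0.5183, -0.0825, 0.0964]
ee_rot: [0.995, 0.095, 0.0, 0.0]
contact_force: [-0.4, 0.2, -2.8]
grip_width: 0.629
```

```bash
python3 - <<'E'
from h import *
x=np.load("fit2.npy");c,s_=np.cos(x[0]),np.sin(x[0]);M=np.array([[c,-s_],[s_,c]])
P=[];Y=[];Q=[]
for i in range(16):
    s=env.observe();P.append(s["eef_pos"]);Y.append(2*np.arctan2(s["ee_rot"][1],s["ee_rot"][0]));Q.append(s["ee_rot"][2:])
    d=cam("wrist") if i%2 else cam("side")
    if not i%2: sd=d
p=np.mean(P,0);print(s["clock"],p,np.std(P,0),np.mean(Y),np.mean(Q,0),"bench",M.T@(p[:2]-x[1:3]),s["grip_width"],s["contact_force"])
crop(d,"w15",0,0,560,420,1.42);np.save("w15.npy",d,allow_pickle=True)
np.save("s15.npy",sd,allow_pickle=True);crop(sd,"s15",230,170,350,260,6.6)
b2w=lambda a:[*(M@np.array(a[:2])+x[1:3]),a[2]]
print("side lens back px",(w2px(sd,b2w((0,-.116,.11)))-[230,170])*6.6,"filter",(w2px(sd,[b2w((0,0,.11)),b2w((0,0,.135)),b2w((-.05,-.07,.012))])-[230,170])*6.6)
print("win",(w2px(sd,b2w((0,.11-.0375,.11)))-[230,170])*6.6)
print("cell bottom corners",(w2px(sd,[b2w((a,-.116,.083)) for a in(-.027,.027)])-[230,170])*6.6)
E
```

```text
26.4 [ 0.51831846 -0.08252274  0.0964269 ] [1.59022940e-05 1.14705345e-05 1.53163591e-05] 0.19012491845639207 [5.44111695e-05 1.46463444e-05] bench [-0.00039355 -0.09914875] 0.6287640265159424 [-0.26155193  0.55807519 -4.08656223]
side lens back px [[501.28352899 388.52586307]] filter [[307.79153545 300.33043001]
 [308.67050303 255.7702139 ]
 [349.6252546  568.94045252]]
win [[195.79852823 249.25910081]]
cell bottom corners [[463.01425734 462.20883118]
 [532.38269952 412.47170005]]
```

View pics/w15.png

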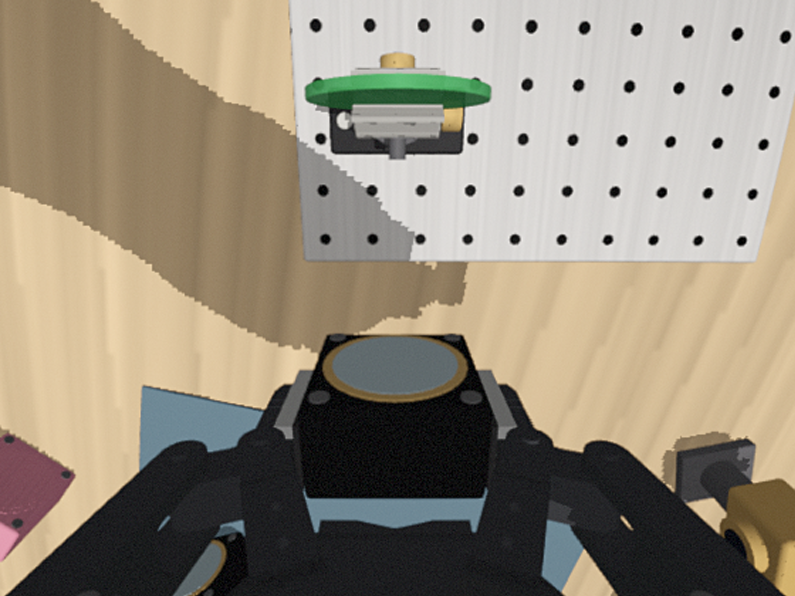

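View pics/s15.png

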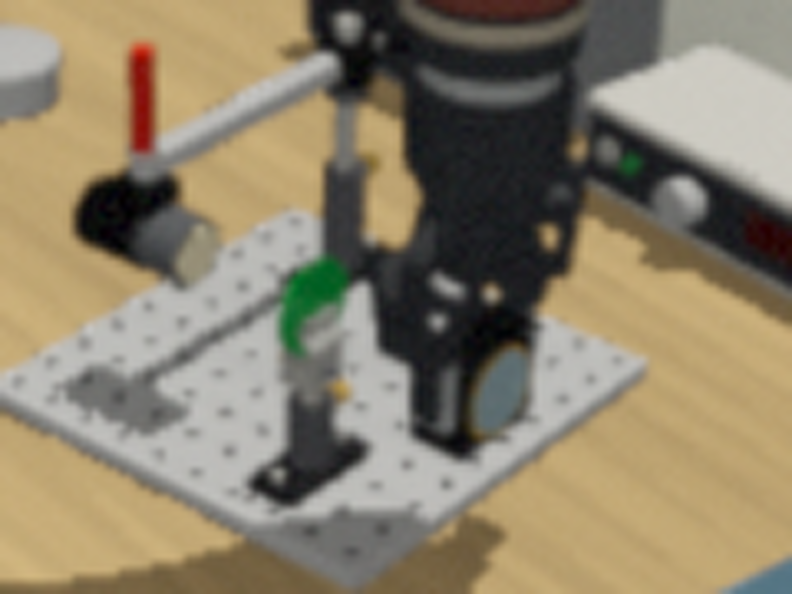

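Call:
{"api": "send_rows", "payload": {"increments": [[[0.001,0,0],0,-1],[[0.001,0,0],0,-1],[[0.001,0,0],0,-1],[[0.001,0,0],0,-1],[[0.001,0,0],0,-1],[[0.001,0,0],0,-1]]}}

```text
clock: 26.95
eef_pos: [0.5187, -0.0825, 0.0964]
ee_rot: [0.995, 0.095, 0.0, -0.0]
contact_force: [0.2, 0.0, -3.1]
grip_width: 0.628
```

```bash
python3 - <<'E'
from h import *
x=np.load("fit2.npy");c,s_=np.cos(x[0]),np.sin(x[0]);M=np.array([[c,-s_],[s_,c]])
d=cam("top");crop(d,"t16",0,0,560,420,1.42)
s=env.observe();p=s["eef_pos"];print(s["clock"],p,np.abs(s["qd"]).max(),"bench",M.T@(p[:2]-x[1:3]),s["grip_width"],s["contact_force"])
E
```

```text
27.0 [ 0.51868923 -0.08250845  0.09641409] 0.0014566270853241 bench [-2.65830964e-05 -9.92035580e-02] 0.6277562744096599 [-0.19827684  0.67499135 -2.56426267]
```

View pics/t16.png

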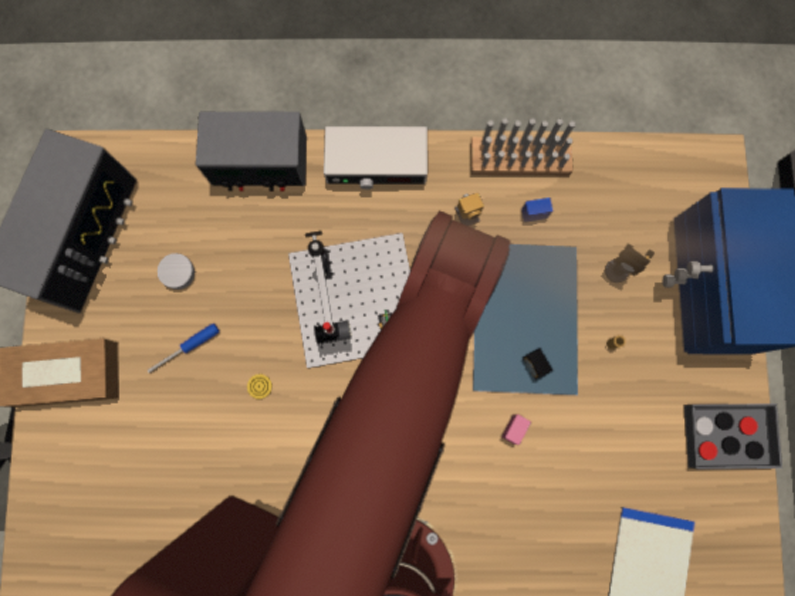

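The top view shows the lamp squared up at (328,330), the lighter cell standing in its place at (537,365), and the other items where they were. The cell is held still on the beam line. I hand in the job.

```bash
python3 -c "
from bench import env
print(env.close_job())"
```

```text
the job is handed in; nothing more can be done
None
```

The job is handed in at about 27 s of the 72 s allowed, with the gripper still holding the heavier cell in the beam. The hand-in gives no verdict.

- **Lamp:** I swung it round by the red handle and let go. My two camera fits put the joint at +0.005 and -0.0055 rad, each good to about 0.003. They disagree in sign, but both are within about 0.3° of square.
- **Weighing:** The cell nearer the robot read 1.18 N (about 120 g) and I set it back upright where it stood. The farther one read 2.93 N (about 300 g), so that is the one I kept.
- **Final hold:** By the last fit the heavier cell is upright and still, its centre 99 mm beyond the filter and within 0.1 mm of the beam line. Its height works out to about 110 mm, taken from where the gripper held it on the mat.
- **Disagreement:** The first fit put the lens on the line about 2 mm to one side of where the final fit puts it. I shifted the cell to the final fit, and a direct wrist picture agreed to within about 1 mm.
- **Other items:** In the last top view the other listed things looked unmoved.

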